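Sort the sliding snap dies and latch the tray door

TASK

Put the thread reels that stand in the way of the die tray's door into the wooden box. Slide the snap dies about in the tray, never lifting them, until each stands in the cell whose brass inlay has the size of its shank, and only then push the door shut until it snaps home on its catch. Leave the other things on the bench where they are.

Things in the scene. Friction and masses are not known exactly. Their poses are not given: they have to be found in the camera images.
- tray: Fixed die tray, a wooden frame round a steel floor 6 mm above the bench. Origin: centre of its floor at bench height; +x to the far row, +y to the door. Six 64 mm square cells, no partitions: rows near (x -32 mm) and far (x +32), columns y +64 (by the door), 0 and -64. Wooden walls, tops at 24 mm: 48 mm wide ledges along both rows, 12 mm at the -y end; the door closes the open +y end.
- cell14 (a point): Centre of the floor of one cell (near row, door column), home of the die with the 14 mm shank: a 14 mm square brass inlay on the wooden ledge, 56 mm out from here, marks it.
- cell19 (a point): Centre of the floor of one cell (near row, middle column), home of the die with the 19 mm shank: a 19 mm square brass inlay on the wooden ledge, 56 mm out from here, marks it.
- cell24 (a point): Centre of the floor of one cell (near row, column away from the door), home of the die with the 24 mm shank: a 24 mm square brass inlay on the wooden ledge, 56 mm out from here, marks it.
- cell29 (a point): Centre of the floor of one cell (far row, column away from the door), home of the die with the 29 mm shank: a 29 mm square brass inlay on the wooden ledge, 56 mm out from here, marks it.
- cell34 (a point): Centre of the floor of one cell (far row, middle column), home of the die with the 34 mm shank: a 34 mm square brass inlay on the wooden ledge, 56 mm out from here, marks it. The far cell by the door has no inlay and stays empty at the end.
- die1_shank (a point): Die with the 14 mm shank: dark steel base 58 x 58 x 18 mm on the tray floor, with an upright square steel shank 14 x 14 mm, 40 mm tall, centred and parallel on it. 250 g. The point is on the shank's axis, 24 mm above the base's top; z up. Its cell: near row, door column (tray x -32, y 64 mm). One of the four smaller dies is absent.
- die2_shank (a point): Die with the 19 mm shank: dark steel base 58 x 58 x 18 mm on the tray floor, with an upright square steel shank 19 x 19 mm, 40 mm tall, centred and parallel on it. 250 g. The point is on the shank's axis, 24 mm above the base's top; z up. Its cell: near row, middle column (tray x -32, y 0 mm). One of the four smaller dies is absent.
- die3_shank (a point): Die with the 24 mm shank: dark steel base 58 x 58 x 18 mm on the tray floor, with an upright square steel shank 24 x 24 mm, 40 mm tall, centred and parallel on it. 250 g. The point is on the shank's axis, 24 mm above the base's top; z up. Its cell: near row, column away from the door (tray x -32, y -64 mm). One of the four smaller dies is absent.
- die4_shank (a point): Die with the 29 mm shank: dark steel base 58 x 58 x 18 mm on the tray floor, with an upright square steel shank 29 x 29 mm, 40 mm tall, centred and parallel on it. 250 g. The point is on the shank's axis, 24 mm above the base's top; z up. Its cell: far row, column away from the door (tray x 32, y -64 mm). One of the four smaller dies is absent.
- die5_shank (a point): Die with the 34 mm shank: dark steel base 58 x 58 x 18 mm on the tray floor, with an upright square steel shank 34 x 34 mm, 40 mm tall, centred and parallel on it. 250 g. The point is on the shank's axis, 24 mm above the base's top; z up. Its cell: far row, middle column (tray x 32, y 0 mm). Always present.
- reel1_mid (a point): Thread reel, cylinder 36 mm across and 42 mm tall with pale wooden ends, 50 g, standing on the bench in the sweep of the door. The point is its centre, 21 mm above its foot; z along its axis. May be absent.
- reel2_mid (a point): Thread reel, cylinder 36 mm across and 42 mm tall with pale wooden ends, 50 g, standing on the bench in the sweep of the door. The point is its centre, 21 mm above its foot; z along its axis. May be absent.
- reel3_mid (a point): Thread reel, cylinder 36 mm across and 42 mm tall with pale wooden ends, 50 g, standing on the bench in the sweep of the door. The point is its centre, 21 mm above its foot; z along its axis. May be absent.
- box: Open pale wooden box fixed to the bench, outside 130 (x) x 170 (y) x 45 mm high, walls and floor 7 mm. Origin at the centre of its underside, z up.
- die_door (a joint): Angle of the tray's door, rad: 0 shut, larger is further open (to 1.8). It turns freely with slight friction about an upright hinge and stays where it is left; the last 0.1 rad it rides over the sprung catch (about 4 to 6 N at the pad) and snaps home.
- door_hinge (a point): On the upright hinge of the door, at the tray's near corner (tray x -66, y +103 mm), 24 mm up. Turns with the door: x along the door to its free end, y its outward normal (the side to push). Shut, x is along the tray's +x; opening swings the free end to the tray's +y. Aluminium panel 10 mm thick, 7 to 145 mm from the hinge, 4 to 44 mm above the bench.
- door_pad (a point): Centre of the black rubber push pad on the door's outer face, 105 mm from the hinge, 26 mm above the bench.
- catch (a joint): Sprung brass catch roller on the dark steel housing (28 x 26 x 46 mm high) at the tray's far corner on the open side, m: 0 fully out, grows as the door's nose presses it in (to 0.006); back at 0 when the door has snapped home behind it.
- tape_roll: White roll of tape lying flat, 96 mm across, 25 mm high. A bystander, not to be disturbed. Origin at its underside.
- phone: Black phone lying flat, 150 x 72 x 9 mm. A bystander, not to be disturbed. Origin at its underside.
- bottle: Small amber bottle, 44 mm across, 90 mm tall. A bystander, not to be disturbed. Origin at its underside.
- snips: Scissors lying flat, about 175 mm long. A bystander, not to be disturbed. Origin at its underside.
- snap_jar: Clear jar with an aluminium lid, 64 mm across, 60 mm tall. A bystander, not to be disturbed. Origin at its underside.

How it is judged:
By the outcome, as a careful person would: the job done as asked, in the order asked, and still so for the second after the job is handed in, with the robot touching nothing.
Of die1, die2, die3, die4 only 3 to 3 are there at a start; the rules pass over those that are not, and their reading is None.
Of reel1, reel2, reel3 only 2 to 3 are there at a start; the rules pass over those that are not, and their reading is None.
At some moment in a run one of reel1, reel2, reel3 may be knocked a few centimetres aside while the robot is not near it.
Once in a run the grip may slacken for a moment while it holds something.
It also fails if it takes over 210 s, if anything falls off the work surface, if the arm or the gripper's body presses on something with over 40 N, if the wrist force passes 120 N, or if a joint passes its speed limit or range.

ROBOT

A 6-joint arm with a two-finger parallel gripper is mounted at the origin on the work surface. World frame = base frame: x ahead of the robot, y to its left, z up, the work surface at z = 0. Lengths are in m, angles in degrees, forces in N, time in s.
With the tool pointing down it reaches from about 0.35 to 0.875 m from the base axis. Payload 4.2 kg.
Tool frame: the origin (TCP) lies midway between the tips of the shut fingers; the grasp point (between the pads) lies 19 mm behind it; z points along the fingers, y is the direction in which the jaws open and shut (so a half turn about z gives the same grasp; the last joint's range is limited). The gripper opens to 87 mm and grips with 3 to 60 N. Pads are 19 mm wide; open, the fingers measure 117 mm over their backs; the gripper's body (75 mm by 190 mm) begins 51 mm behind the grasp point.
Start: joints at [-53.996, 22.042, 0.453, 0, -68.411, -14.817], TCP at [0.226, -0.583, 0.223] pointing down, gripper open.
Joint ranges: [-179.83, 179.83], [-69.29, 118.12], [-61.27, 80.66], [-181.25, 117.63], [-171.15, -9.14], [-177.46, 177.46]. Speed limits (degrees/s): [159.86, 159.86, 180, 180, 180, 180].

INTERFACE

Orientations are given as a 3x3 rotation matrix whose columns are the frame's x, y, z axes.
In Python, from station import sense, capture, finish_job gives the robot as it stands. The module is installed in compiled form; this text tells all that it offers.
- The arm moves only by the shell command python3 -m jog 'ROWS' [OPENING]. ROWS is JSON, a list of rows, each a list of 6 numbers: the shift along the tool's x, y, z in cm, then the turn, a rotation vector about the tool's x, y, z in degrees. In form: [[dx, dy, dz, wx, wy, wz], ...]. A call has exactly 5 rows; each row shifts and turns the commanded pose from where the row before left it, along the tool's axes as they then stand; what a row does not reach is not made up. A row lasts 1/12 s, in which the tool goes at most 41.7 mm and 7.16 degrees, less where a joint would pass 70% of its speed; a pose out of reach is approached as far as the arm can. A call is refused whole if a number of a shift passes 4.17 or a number of a turn 7.16, either way. A call with a gripper value outside its range is refused whole. OPENING is the finger opening in cm, from 0 to 8.7, set as the call begins (- or left out, the last holds). The fingers move at their own pace and stop on an object; the grip force is fixed at half the most. Time passes only in rows, so rows that do not move let the fingers close, or fill a call up. It gives the time, the measured TCP pose, the force and the opening at its end, in the units of the state.
- sense(): the state, without advancing time (a new reading comes with each control period).
- capture(name): name is "side" or "top" or "wrist"; returns a dict with "frame" (384x512x3 uint8, red, green, blue), "fx", "fy", "cx", "cy" (pixels), "world_to_cam" (4x4, takes a point from world to camera coordinates). Camera axes: x right, y up, looking along -z (the intrinsics and any distortion apply to the point x, -y, -z); pixel columns grow to the right and rows downward; lengths in m; the calibration is good to about 2 mm. A picture is of the moment at which its call begins. There is no depth.
- finish_job(): hands the job in, once; it reports no verdict.
The state is a dict: "time_s": time; "joints": joint angles; "joint_velocities": joint speeds; "effort": joint torques, N m; "tcp_pos": TCP position; "ee_rot": TCP orientation; "wrist_force": force on the tool from outside, world axes, zero at the start; "moment": the same for the moment, N m; "gripper_width": opening from 0.0 (shut) to 1.0 (fully open).
Only numpy, scipy, OpenCV 4.12 (cv2) and the standard library are available. Lean on these libraries where they do the work, as an engineer would, in place of code of your own. Each camera call takes 0.05 s, during which the arm holds its last target.

## Working session

There is one attempt and no reset: what is moved stays moved. The work goes in short steps, Python scripts to look and compute and a shell command to move; the robot and the scene stay as the last step left them, time stands still between calls to the robot, and variables do not carry over. Pictures are saved under pics/ and viewed, and the job is handed in when it is done.

```bash
mkdir -p pics; ls
python3 - <<'E'
from station import sense,capture
import cv2
s=sense();print(s['time_s'],s['tcp_pos'],s['ee_rot'],s['gripper_width'])
for n in ("top","side","wrist"):
    c=capture(n);cv2.imwrite(f"pics/{n}0.png",c["frame"][:,:,::-1])
    print(n,c['fx'],c['fy'],c['cx'],c['cy'],c['world_to_cam'],[k for k in c])
E
```

```text
pics
0.0 [ 0.2256976  -0.58215418  0.22144381] [[-9.32463248e-01 -3.61263819e-01 -8.63129038e-04]
 [-3.61264846e-01  9.32460938e-01  2.07637669e-03]
 [ 5.47143399e-05  2.24796313e-03 -9.99997472e-01]] 0.9996388433587479
top 403.3112004435521 403.3112004435521 253.3345337927837 185.37432209966596 [[ 2.46192805e-03 -9.99941960e-01 -1.04888244e-02  4.72683361e-02]
 [ 9.91591266e-01  1.08398569e-03  1.29404738e-01 -6.19565630e-01]
 [-1.29385857e-01 -1.07192118e-02  9.91536383e-01 -1.25224892e+00]
 [ 0.00000000e+00  0.00000000e+00  0.00000000e+00  1.00000000e+00]] ['frame', 'fx', 'fy', 'cx', 'cy', 'world_to_cam']
side 372.33827219608 372.33827219608 251.13007330733024 193.44248755319452 [[-0.9091294  -0.41647185 -0.00591112  0.59528769]
 [ 0.32153704 -0.71077305  0.62563216 -0.22541418]
 [-0.26475964  0.56687994  0.7800958  -0.82058569]
 [ 0.          0.          0.          1.        ]] ['frame', 'fx', 'fy', 'cx', 'cy', 'world_to_cam']
wrist 303.9519325016408 303.9519325016408 252.92612856058938 189.14215559522796 [[-0.36135405  0.932424    0.00295486  0.62333708]
 [-0.88905605 -0.34358838 -0.30253326  0.03505417]
 [-0.28107401 -0.11194866  0.95313425 -0.39291316]
 [ 0.          0.          0.          1.        ]] ['frame', 'fx', 'fy', 'cx', 'cy', 'world_to_cam']
```

View pics/top0.png

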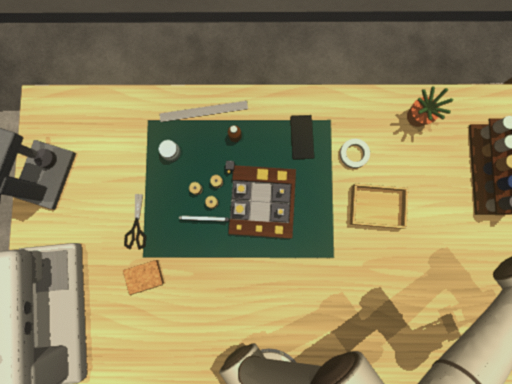

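View pics/side0.png

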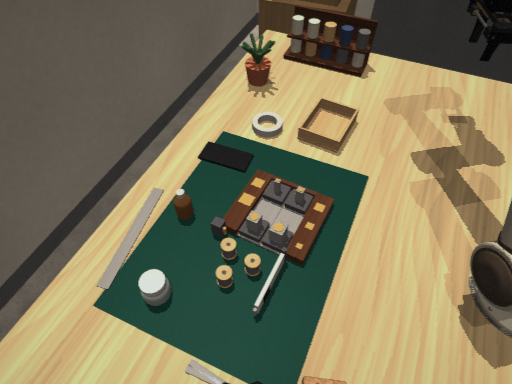

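View pics/wrist0.png

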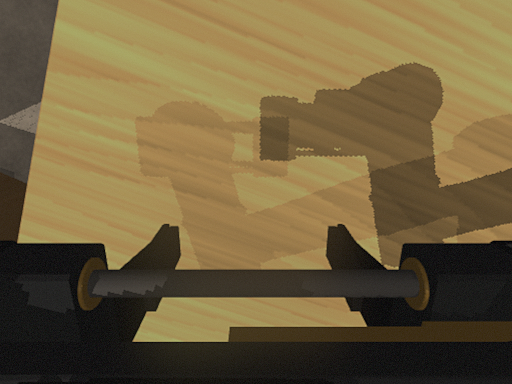

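```bash
cat > h.py <<'E'
import numpy as np,cv2
from station import sense,capture
def ray(c,u,v):
    M=np.array(c['world_to_cam']);R=M[:3,:3];t=M[:3,3]
    d=np.array([(u-c['cx'])/c['fx'],-(v-c['cy'])/c['fy'],-1.0])
    return -R.T@t,R.T@d
def onplane(c,u,v,z):
    o,d=ray(c,u,v);return (o+d*(z-o[2])/d[2])
def proj(c,p):
    M=np.array(c['world_to_cam']);q=M[:3,:3]@np.array(p)+M[:3,3]
    return c['cx']+c['fx']*q[0]/-q[2], c['cy']-c['fy']*q[1]/-q[2]
def tri(c1,p1,c2,p2):
    o1,d1=ray(c1,*p1);o2,d2=ray(c2,*p2)
    A=np.stack([d1,-d2],1);s=np.linalg.lstsq(A,o2-o1,rcond=None)[0]
    a=o1+d1*s[0];b=o2+d2*s[1];return (a+b)/2,np.linalg.norm(a-b)
def crop(c,name,x0,y0,x1,y1,k):
    im=c['frame'][y0:y1,x0:x1,::-1]
    cv2.imwrite('pics/'+name+'.png',cv2.resize(im,None,fx=k,fy=k,interpolation=cv2.INTER_CUBIC))
E
python3 - <<'E'
from h import *
t=capture('top');s=capture('side')
crop(t,'topz',170,140,310,245,5)
crop(s,'sidez',190,160,350,320,3.7)
E
```

```text
(no output)
```

View pics/topz.png

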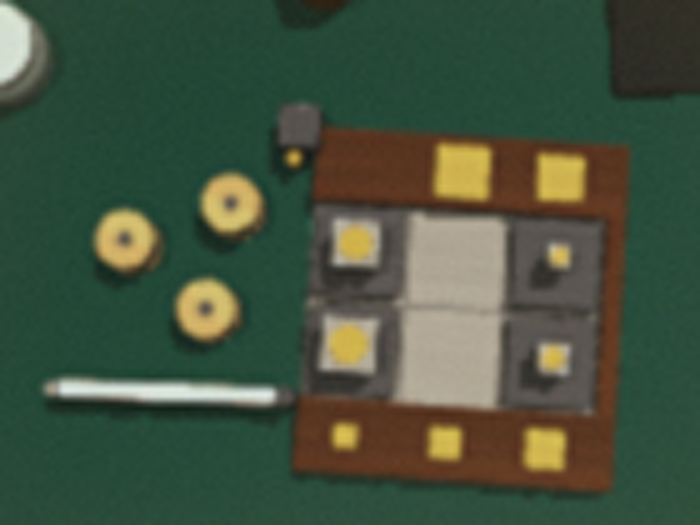

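View pics/sidez.png

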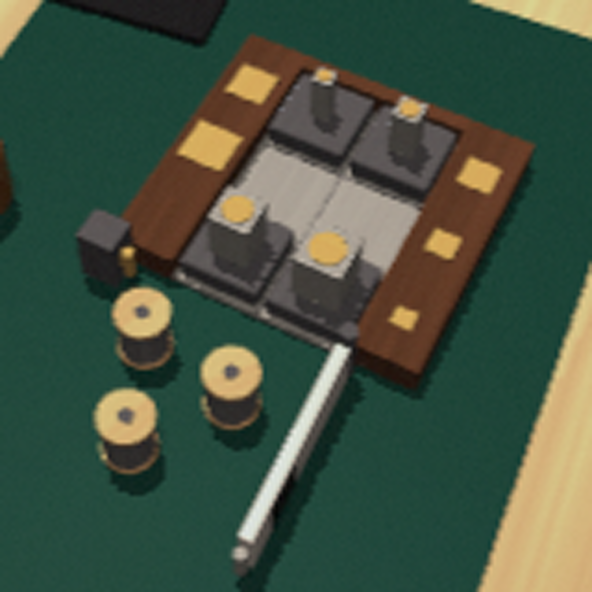

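```bash
cat > m.py <<'E'
from h import *
def blobs(c,roi,lo,hi,amin):
    x0,y0,x1,y1=roi
    hsv=cv2.cvtColor(c['frame'],cv2.COLOR_RGB2HSV)
    m=cv2.inRange(hsv,lo,hi);mm=np.zeros_like(m);mm[y0:y1,x0:x1]=m[y0:y1,x0:x1]
    n,l,st,ce=cv2.connectedComponentsWithStats(mm,connectivity=4)
    return [(round(ce[i][0],1),round(ce[i][1],1),int(st[i][4]),int(st[i][2]),int(st[i][3])) for i in range(1,n) if st[i][4]>=amin]
E
python3 - <<'E'
from m import *
t=capture('top');s=capture('side')
for nm,c,roi in(('top',t,(170,140,310,245)),('side',s,(200,160,350,320))):
    print(nm)
    for b in blobs(c,roi,(15,80,130),(35,255,255),4):
        print(b,[np.round(onplane(c,b[0],b[1],z),4)[:2] for z in (.024,.042,.064)])
E
```

```text
top
(np.float64(262.0), np.float64(174.0), 120, 11, 11) [array([0.659 , 0.0204]), array([0.6562, 0.0206]), array([0.6527, 0.0208])]
(np.float64(228.4), np.float64(171.2), 5, 2, 3) [array([0.6682, 0.13  ]), array([0.6652, 0.1287]), array([0.6615, 0.1271])]
(np.float64(281.5), np.float64(175.2), 93, 10, 10) [array([ 0.6551, -0.0431]), array([ 0.6523, -0.042 ]), array([ 0.6489, -0.0407])]
(np.float64(215.8), np.float64(180.1), 99, 11, 11) [array([0.6388, 0.1708]), array([0.6362, 0.1689]), array([0.6331, 0.1666])]
(np.float64(194.4), np.float64(187.3), 102, 12, 12) [array([0.6151, 0.2401]), array([0.6129, 0.2372]), array([0.6101, 0.2337])]
(np.float64(240.8), np.float64(188.1), 40, 7, 7) [array([0.6127, 0.0892]), array([0.6104, 0.0884]), array([0.6077, 0.0875])]
(np.float64(281.5), np.float64(190.8), 13, 4, 4) [array([ 0.604 , -0.0427]), array([ 0.6019, -0.0416]), array([ 0.5993, -0.0403])]
(np.float64(210.8), np.float64(201.3), 102, 12, 12) [array([0.5696, 0.186 ]), array([0.5679, 0.1839]), array([0.5659, 0.1813])]
(np.float64(239.3), np.float64(208.6), 55, 8, 8) [array([0.5461, 0.0936]
[... 1802 characters left out ...]
703, 0.1248]), array([0.6638, 0.1349]), array([0.6559, 0.1473])]
(np.float64(339.2), np.float64(289.8), 1380, 31, 88) [array([0.3694, 0.1647]), array([0.3701, 0.1739]), array([0.3708, 0.1851])]
(np.float64(227.8), np.float64(244.0), 159, 16, 13) [array([0.641, 0.162]), array([0.6352, 0.1713]), array([0.6282, 0.1826])]
(np.float64(298.8), np.float64(245.5), 35, 8, 6) [array([0.487 , 0.0966]), array([0.4849, 0.1074]), array([0.4822, 0.1206])]
(np.float64(252.1), np.float64(260.3), 174, 17, 14) [array([0.5709, 0.1776]), array([0.5667, 0.1864]), array([0.5617, 0.1973])]
(np.float64(223.4), np.float64(272.1), 185, 16, 15) [array([0.6171, 0.2311]), array([0.6119, 0.2387]), array([0.6055, 0.248 ])]
```

Run:
```python
from heapq import *
# cells: FD FM FA ND NM NA
adj={0:[1,3],1:[0,2,4],2:[1,5],3:[0,4],4:[3,1,5],5:[2,4]}
nm=['FD','FM','FA','ND','NM','NA']
s=(29,0,14,34,0,19);g=(0,34,29,14,19,0)
q=[(0,0,s,[])];seen=set();k=0
while q:
    c,_,st,p=heappop(q)
    if st==g: print(c,len(p));[print(x) for x in p];break
    if st in seen: continue
    seen.add(st)
    for a in range(6):
        if not st[a]:continue
        # reach through empties
        fr=[(a,[a])];vis={a}
        while fr:
            u,pa=fr.pop(0)
            for b in adj[u]:
                if st[b]==0 and b not in vis:
                    vis.add(b);n=list(st);n[a]=0;n[b]=st[a];k+=1
                    heappush(q,(c+1+.2*len(pa),k,tuple(n),p+[(st[a],[nm[i] for i in pa+[b]])]));fr.append((b,pa+[b]))
```

```text
6.6000000000000005 5
(14, ['FA', 'FM', 'NM'])
(29, ['FD', 'FM', 'FA'])
(34, ['ND', 'FD', 'FM'])
(14, ['NM', 'ND'])
(19, ['NA', 'NM'])
```

Run:
```python
from m import *
t=capture('top');s=capture('side')
crop(t,'boxz',330,170,420,245,7);crop(s,'boxs',290,90,370,160,7)
```

```text
(no output)
```

View pics/boxz.png

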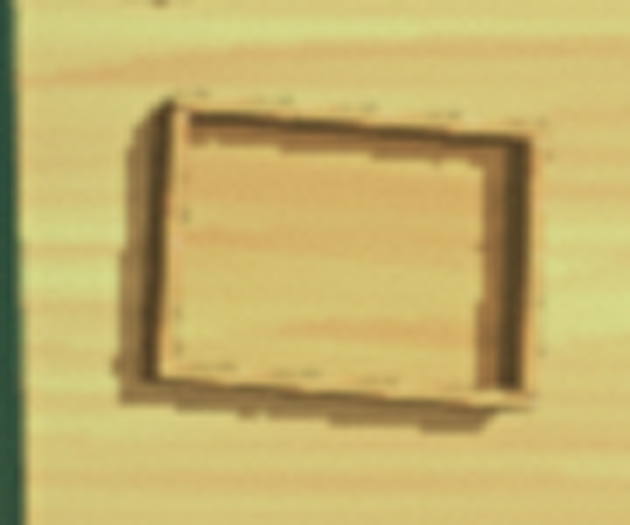

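View pics/boxs.png

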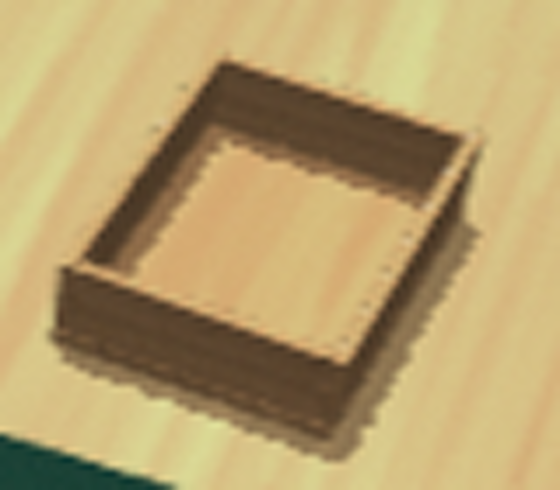

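Run:
```python
from m import *
t=capture('top');s=capture('side')
P=[onplane(t,330+a/7,170+b/7,.045)[:2] for a,b in [(170,105),(540,128),(527,402),(155,380)]]
Q=[onplane(s,290+a/7,90+b/7,.045)[:2] for a,b in [(65,268),(225,62),(478,140),(350,365)]]
print(np.round(P,4),np.mean(P,0));print(np.round(Q,4),np.mean(Q,0))
for X in(P,Q): print([round(np.linalg.norm(X[i]-X[i-1]),4) for i in range(4)])
v=P[0]-P[1];print(np.degrees(np.arctan2(v[0],v[1])))
v=P[3]-P[2];print(np.degrees(np.arctan2(v[0],v[1])))
v=Q[0]-Q[1];print(np.degrees(np.arctan2(v[0],v[1])))
```

```text
[[ 0.6204 -0.2733]
 [ 0.6101 -0.4406]
 [ 0.4863 -0.429 ]
 [ 0.4958 -0.2629]] [ 0.55315137 -0.3514449 ]
[[ 0.6206 -0.2681]
 [ 0.6021 -0.43  ]
 [ 0.4831 -0.4225]
 [ 0.4944 -0.2601]] [ 0.55002762 -0.34515515]
[np.float64(0.1251), np.float64(0.1676), np.float64(0.1243), np.float64(0.1664)]
[np.float64(0.1264), np.float64(0.163), np.float64(0.1193), np.float64(0.1628)]
3.541765291403254
3.264597248263665
6.500725171415991
```

```bash
cat > g.py <<'E'
import sys
from h import *
ex=np.array([.9981,-.0608,0]);ey=np.array([.0608,.9981,0]);O=np.array([.57115,.0266,0])
def tray(x,y,z=0): return O+ex*x+ey*y+np.array([0,0,z])
def go(p):
    s=sense();R=np.array(s['ee_rot']);d=np.array(p)-s['tcp_pos']
    v=R.T@d*100
    Rt=np.stack([-ey,-ex,[0,0,-1]],1)
    w=cv2.Rodrigues(R.T@Rt)[0].ravel()*57.2958
    print('t %.1f'%s['time_s'],'pos',np.round(s['tcp_pos'],4),'tool cm',np.round(v,2),'turn',np.round(w,2),'grip mm %.1f'%(s['gripper_width']*87),'F',np.round(s['wrist_force'],1))
if __name__=='__main__':
    a=[float(v) for v in sys.argv[2:]]
    go(tray(a[0]/1000,a[1]/1000,a[2]/1000) if sys.argv[1]=='t' else a)
E
python3 -m jog '[[0,0,0,0,0,-7],[0,0,0,0,0,-7],[0,0,0,0,0,-7],[0,0,0,0,0,-7],[0,0,0,0,0,-7]]' 5.2
python3 -m jog '[[0,0,0,0,0,-7],[0,0,0,0,0,-7],[0,0,0,0,0,-7],[0,0,0,0,0,-7],[0,0,0,0,0,-2.3]]'
python3 g.py w .567 .185 .15
```

```text
time_s: 0.97
tcp_pos: [0.2259, -0.5827, 0.2226]
ee_rot: [[-0.551, -0.834, 0.0], [-0.834, 0.551, -0.0], [-0.0, -0.0, -1.0]]
wrist_force: [-0.3, -0.6, -0.6]
gripper_width: 0.707
time_s: 1.38
tcp_pos: [0.2259, -0.5827, 0.2226]
ee_rot: [[-0.056, -0.998, 0.0], [-0.998, 0.056, -0.0], [0.0, -0.0, -1.0]]
wrist_force: [0.2, -0.6, 1.0]
gripper_width: 0.598
t 1.4 pos [ 0.2259 -0.5827  0.2226] tool cm [-78.57 -29.72   7.26] turn [-0.   -0.    0.25] grip mm 52.0 F [ 0.2 -0.6  1. ]
```

```bash
python3 -m jog '[[-3.6,-1.3,0,0,0,0.25],[-3.6,-1.3,0,0,0,0],[-3.6,-1.3,0,0,0,0],[-3.6,-1.3,0,0,0,0],[-3.6,-1.3,0,0,0,0]]' | head -2
python3 -m jog '[[-3.6,-1.3,0,0,0,0],[-3.6,-1.3,0,0,0,0],[-3.6,-1.3,0,0,0,0],[-3.6,-1.3,0,0,0,0],[-3.6,-1.3,0,0,0,0]]' | head -2
python3 -m jog '[[-3.6,-1.3,0,0,0,0],[-3.6,-1.3,0,0,0,0],[-3.6,-1.3,0,0,0,0],[-3.6,-1.3,0,0,0,0],[-3.6,-1.3,0,0,0,0]]' | head -2
python3 -m jog '[[-3.6,-1.3,0,0,0,0],[-3.6,-1.3,0,0,0,0],[-3.6,-1.3,0,0,0,0],[-3.6,-1.3,0,0,0,0],[-3.6,-1.3,0,0,0,0]]' | head -2
python3 g.py w .567 .185 .15
```

```text
time_s: 1.8
tcp_pos: [0.3027, -0.4058, 0.2226]
time_s: 2.22
tcp_pos: [0.3795, -0.2302, 0.223]
time_s: 2.63
tcp_pos: [0.4561, -0.0547, 0.2231]
time_s: 3.05
tcp_pos: [0.5329, 0.1207, 0.2229]
t 3.0 pos [0.5329 0.1207 0.2229] tool cm [-6.64 -2.98  7.29] turn [-0.03  0.02 -0.25] grip mm 52.1 F [ 0.9 -0.4  0.5]
```

```bash
python3 -m jog '[[-3.3,-1.5,2,0,0,-0.25],[-3.3,-1.5,2,0,0,0],[0,0,2,0,0,0],[0,0,0,0,0,0],[0,0,0,0,0,0]]' | head -2
python3 g.py w .567 .185 .15
python3 - <<'E'
from m import *
w=capture('wrist');cv2.imwrite('pics/w1.png',w['frame'][:,:,::-1])
E
```

```text
time_s: 3.47
tcp_pos: [0.5659, 0.1823, 0.1615]
t 3.5 pos [0.5659 0.1823 0.1615] tool cm [-0.28 -0.1   1.15] turn [ 0.15 -0.13 -0.  ] grip mm 52.1 F [-0.4 -0.7  0.1]
```

View pics/w1.png

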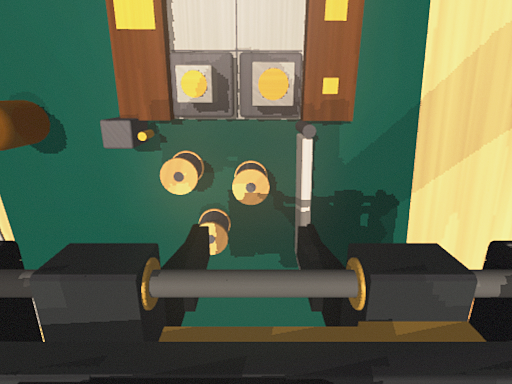

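Run:
```python
from m import *
w=capture('wrist')
print('tcp',proj(w,sense()['tcp_pos']))
for p in[(.6355,.170,.042),(.612,.238,.042),(.567,.185,.042)]: print(np.round(proj(w,p),1))
for b in((180,176),(250,186)): print(np.round(onplane(w,*b,.042),4))
```

```text
tcp (np.float64(248.72198292742988), np.float64(242.4647247067423))
[178.8 175.4]
[210.4 237.9]
[250.8 186.1]
[0.6344 0.1707 0.042 ]
[0.5677 0.1848 0.042 ]
```

```bash
python3 -m jog '[[-0.28,-0.1,3,0,0,0],[0,0,3,0,0,0],[0,0,3,0,0,0],[0,0,2,0,0,0],[0,0,0,0,0,0]]' | head -2
python3 g.py w .567 .185 .012
```

```text
time_s: 3.98
tcp_pos: [0.5656, 0.1834, 0.0502]
t 4.0 pos [0.5656 0.1834 0.0502] tool cm [-0.18 -0.15  3.82] turn [ 0.3  -0.17 -0.15] grip mm 51.9 F [-0.4 -0.1 -0.5]
```

```bash
python3 -m jog '[[-0.15,-0.1,2,0,0,0],[0,0,1.8,0,0,0],[0,0,0,0,0,0],[0,0,0,0,0,0],[0,0,0,0,0,0]]' | head -2
python3 -m jog '[[0,0,0,0,0,0],[0,0,0,0,0,0],[0,0,0,0,0,0],[0,0,0,0,0,0],[0,0,0,0,0,0]]' 2 
python3 g.py w .567 .185 .012
```

```text
time_s: 4.4
tcp_pos: [0.5704, 0.1873, 0.0172]
time_s: 4.82
tcp_pos: [0.5692, 0.1871, 0.0154]
ee_rot: [[-0.061, -0.998, 0.001], [-0.998, 0.061, 0.0], [-0.0, -0.001, -1.0]]
wrist_force: [-1.5, -0.5, 3.4]
gripper_width: 0.406
t 4.8 pos [0.5692 0.1871 0.0154] tool cm [0.22 0.21 0.34] turn [-0.05  0.02 -0.01] grip mm 35.3 F [-1.5 -0.5  3.4]
```

```bash
python3 -m jog '[[0,0,-1.5,0,0,0],[0,0,-3,0,0,0],[0,0,-3.5,0,0,0],[0,0,-3.5,0,0,0],[0,0,0,0,0,0]]' | tail -1
python3 g.py w .549 -.395 .12
```

```text
gripper_width: 0.405
t 5.2 pos [0.5731 0.1888 0.1374] tool cm [58.43 -1.03  1.37] turn [-0.75  0.38  0.09] grip mm 35.2 F [1.4 0.2 0.5]
```

```bash
python3 -m jog '[[3.6,0,0,0,0,0],[3.9,0,0,0,0,0],[3.9,0,0,0,0,0],[3.9,0,0,0,0,0],[3.9,0,0,0,0,0]]' | tail -1
python3 -m jog '[[3.9,0,0,0,0,0],[3.9,0,0,0,0,0],[3.9,0,0,0,0,0],[3.9,0,0,0,0,0],[3.9,0,0,0,0,0]]' | tail -1
python3 -m jog '[[3.9,-0.3,0.3,0,0,0],[3.9,-0.3,0.3,0,0,0],[3.9,-0.3,0.3,0,0,0],[3.9,-0.3,0.3,0,0,0],[2,0,0,0,0,0]]' | tail -1
python3 g.py w .549 -.395 .024
```

```text
gripper_width: 0.407
gripper_width: 0.407
gripper_width: 0.409
t 6.5 pos [ 0.5454 -0.3795  0.1159] tool cm [ 1.52 -0.47  9.19] turn [ 0.07 -0.   -0.2 ] grip mm 35.6 F [ 0.5  1.1 -1.2]
```

```bash
python3 -m jog '[[1,-0.2,0,0,0,0],[0,0,3,0,0,0],[0,0,3,0,0,0],[0,0,1,0,0,0],[0,0,0,0,0,0]]' | tail -1
python3 g.py w .549 -.395 .024
```

```text
gripper_width: 0.404
t 6.9 pos [ 0.5455 -0.3841  0.0438] tool cm [ 1.07 -0.43  1.97] turn [ 0.42  0.18 -0.01] grip mm 35.2 F [ 0.5 -0.  -0.9]
```

```bash
python3 -m jog '[[1,-0.4,0,0,0,0],[0,0,1,0,0,0],[0,0,1,0,0,0],[0,0,0,0,0,0],[0,0,0,0,0,0]]' | tail -1
python3 g.py w .549 -.395 .024
python3 -m jog '[[0,0,0,0,0,0],[0,0,0,0,0,0],[0,0,0,0,0,0],[0,0,0,0,0,0],[0,0,0,0,0,0]]' 5.2 | tail -1
python3 g.py w .549 -.395 .024
```

```text
gripper_width: 0.403
t 7.3 pos [ 0.5506 -0.3959  0.0271] tool cm [-0.07  0.17  0.31] turn [ 0.07  0.03 -0.02] grip mm 35.1 F [ 0.1  0.2 -0.7]
gripper_width: 0.583
t 7.7 pos [ 0.5512 -0.3962  0.0279] tool cm [-0.11  0.23  0.39] turn [-0.03 -0.01 -0.02] grip mm 50.7 F [ 0.8 -0.1 -1.2]
```

```bash
python3 -m jog '[[0,0,-2,0,0,0],[0,0,-3,0,0,0],[0,0,-3,0,0,0],[0,0,-3,0,0,0],[0,0,0,0,0,0]]' | tail -1
python3 -m jog '[[-3.9,0,0,0,0,0],[-3.9,0,0,0,0,0],[-3.9,0,0,0,0,0],[-3.9,0,0,0,0,0],[-3.9,0,0,0,0,0]]' | tail -1
python3 - <<'E'
from m import *
t=capture('top');s=capture('side')
print([ (b,np.round(onplane(t,b[0],b[1],.042),4)[:2]) for b in blobs(t,(170,140,226,225),(15,80,130),(35,255,255),20)])
crop(t,'t2',170,120,430,250,3)
E
python3 g.py w .6355 .17 .12
```

```text
gripper_width: 0.597
gripper_width: 0.597
[((np.float64(215.8), np.float64(180.1), 100, 12, 11), array([0.6362, 0.1689])), ((np.float64(194.4), np.float64(187.3), 102, 12, 12), array([0.6129, 0.2372]))]
t 8.7 pos [ 0.5634 -0.1969  0.1381] tool cm [-37.03  -5.17   1.84] turn [-0.04  0.04  0.32] grip mm 52.0 F [ 0.2 -0.1  0.5]
```

View pics/t2.png

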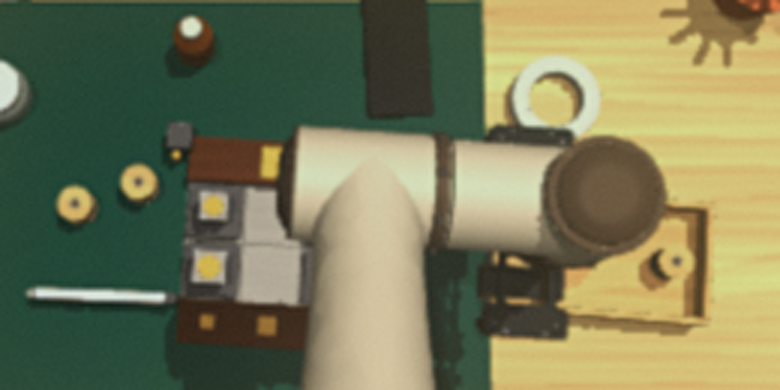

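```bash
python3 -m jog '[[-3.7,-0.5,0.15,0,0,0],[-3.7,-0.5,0.15,0,0,0],[-3.7,-0.5,0.15,0,0,0],[-3.7,-0.5,0.15,0,0,0],[-3.7,-0.5,0.15,0,0,0]]' | tail -1
python3 -m jog '[[-3.7,-0.5,0,0,0,0],[-3.7,-0.5,0,0,0,0],[-3.7,-0.5,0,0,0,0],[-3,-0.5,0,0,0,0],[0,0,0,0,0,0]]' | tail -1
python3 g.py w .6355 .17 .012
```

```text
gripper_width: 0.595
gripper_width: 0.594
t 9.5 pos [0.6296 0.1259 0.1299] tool cm [-4.43 -0.31 11.8 ] turn [-0.14  0.07  0.27] grip mm 51.7 F [ 0.3 -1.1 -0.4]
```

```bash
python3 -m jog '[[-4.1,-0.3,0,0,0,0],[-0.3,0,2,0,0,0],[0,0,3,0,0,0],[0,0,3,0,0,0],[0,0,0,0,0,0]]' | tail -1
python3 g.py w .6355 .17 .012
```

```text
gripper_width: 0.596
t 9.9 pos [0.6292 0.1626 0.0435] tool cm [-0.79 -0.61  3.13] turn [ 0.67 -0.29 -0.14] grip mm 51.8 F [-0.3 -0.3 -0.5]
```

```bash
python3 -m jog '[[-0.3,-0.2,0,0,0,0],[0,0,0,0,0,0],[0,0,1.5,0,0,0],[0,0,1.5,0,0,0],[0,0,0,0,0,0]]' | tail -1
python3 g.py w .6355 .17 .012
python3 -m jog '[[0,0,0,0,0,0],[0,0,0,0,0,0],[0,0,0,0,0,0],[0,0,0,0,0,0],[0,0,0,0,0,0]]' 2  | tail -1
python3 g.py w .6355 .17 .012
```

```text
gripper_width: 0.6
t 10.3 pos [0.6356 0.1673 0.0199] tool cm [-0.27  0.02  0.79] turn [ 0.05  0.   -0.08] grip mm 52.2 F [-0.5 -0.8 -0.7]
gripper_width: 0.405
t 10.8 pos [0.6368 0.1681 0.0218] tool cm [-0.18  0.14  0.98] turn [-0.15  0.06  0.  ] grip mm 35.3 F [0.2 0.4 4.7]
```

```bash
python3 -m jog '[[0,0,0,0,0,0],[0,0,0,0,0,0],[0,0,0,0,0,0],[-0.15,0.1,0.8,0,0,0],[0,0,0,0,0,0]]' 5.2 | tail -1
python3 -m jog '[[0,0,0,0,0,0],[0,0,0,0,0,0],[0,0,0,0,0,0],[0,0,0,0,0,0],[0,0,0,0,0,0]]' 2  | tail -1
python3 g.py w .552 -.349 .13
```

```text
gripper_width: 0.586
gripper_width: 0.402
t 11.6 pos [0.6349 0.1693 0.0121] tool cm [ 52.24   5.09 -11.79] turn [-0.    0.   -0.03] grip mm 35.0 F [-0.1 -0.6 -0.1]
```

```bash
python3 -m jog '[[0,0,-2,0,0,0],[0,0,-3.2,0,0,0],[0,0,-3.3,0,0,0],[0,0,-3.3,0,0,0],[3,0.3,0,0,0,0]]' | tail -1
python3 -m jog '[[3.9,0.4,0,0,0,0],[3.9,0.4,0,0,0,0],[3.9,0.4,0,0,0,0],[3.9,0.4,0,0,0,0],[3.9,0.4,0,0,0,0]]' | tail -1
python3 -m jog '[[3.9,0.4,0,0,0,0],[3.9,0.4,0,0,0,0],[3.9,0.4,0,0,0,0],[3.9,0.4,0,0,0,0],[3.9,0.4,0,0,0,0]]' | tail -1
python3 -m jog '[[3.9,0.4,0,0,0,0],[3.9,0.4,0,0,0,0],[2.4,0,0,0,0,0],[0,0,0,0,0,0],[0,0,0,0,0,0]]' | tail -1
python3 g.py w .552 -.349 .021
```

```text
gripper_width: 0.407
gripper_width: 0.4
gripper_width: 0.403
gripper_width: 0.407
t 13.2 pos [ 0.5512 -0.3499  0.1296] tool cm [-0.09 -0.08 10.86] turn [ 0.03  0.02 -0.2 ] grip mm 35.4 F [-0.4  0.5 -0.4]
```

```bash
python3 -m jog '[[0,0,3,0,0,0],[0,0,3.3,0,0,0],[0,0,3,0,0,0],[0,0,1,0,0,0],[0,0,0,0,0,0]]' | tail -1
python3 -m jog '[[0,0,0,0,0,0],[0,0,0,0,0,0],[0,0,0,0,0,0],[0,0,0,0,0,0],[0,0,0,0,0,0]]' | tail -1
python3 g.py w .552 -.349 .021
python3 -m jog '[[0,0,0,0,0,0],[0,0,0,0,0,0],[0,0,0,0,0,0],[0,0,-1,0,0,0],[0,0,-3,0,0,0]]' 5.2| tail -1
python3 -m jog '[[0,0,-3,0,0,0],[0,0,-3.5,0,0,0],[-3.8,-0.2,0,0,0,0],[-3.8,-0.5,0,0,0,0],[-3.8,-0.5,0,0,0,0]]' | tail -1
python3 -m jog '[[-3.9,-0.5,0,0,0,0],[-3.9,-0.5,0,0,0,0],[-3.9,-0.5,0,0,0,0],[-3.9,-0.5,0,0,0,0],[-3.9,-0.5,0,0,0,0]]'| tail -1
python3 - <<'E'
from m import *
t=capture('top')
print([ (b,np.round(onplane(t,b[0],b[1],.042),4)[:2]) for b in blobs(t,(150,140,226,225),(15,80,130),(35,255,255),20)])
crop(t,'t3',170,120,430,250,3)
E
python3 g.py w .612 .238 .12
```

```text
gripper_width: 0.407
gripper_width: 0.409
t 14.1 pos [ 0.5527 -0.3488  0.0285] tool cm [0.02 0.07 0.75] turn [-0.14 -0.04 -0.02] grip mm 35.6 F [-0.9 -0.1 -0.1]
gripper_width: 0.585
gripper_width: 0.598
gripper_width: 0.6
[]
t 15.4 pos [ 0.6101 -0.0347  0.1332] tool cm [-27.24   1.32   1.36] turn [-0.22  0.09  0.32] grip mm 52.0 F [ 0.9  1.6 -0.3]
```

View pics/t3.png

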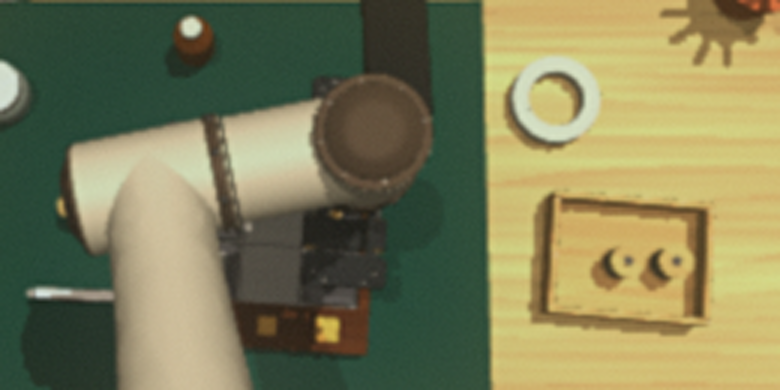

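```bash
python3 -m jog '[[-3.9,0.2,0,0,0,0],[-3.9,0.2,0,0,0,0],[-3.9,0.2,0,0,0,0],[-3.9,0.2,0,0,0,0],[-3.9,0.2,0,0,0,0]]'| tail -1
python3 -m jog '[[-3.9,0.2,0,0,0,0],[-3.9,0.2,0,0,0,0],[0,0,0,0,0,0],[0,0,0,0,0,0],[0,0,0,0,0,0]]'| tail -1
python3 - <<'E'
from m import *
t=capture('side');w=capture('wrist')
print([ (b,np.round(onplane(t,b[0],b[1],.042),4)[:2]) for b in blobs(t,(150,220,330,320),(15,80,130),(35,255,255),20)])
crop(t,'s4',100,100,400,360,2.5);
cv2.imwrite('pics/w4.png',w['frame'][:,:,::-1]);print(proj(w,(.612,.238,.042)))
E
python3 g.py w .612 .238 .12
```

```text
gripper_width: 0.597
gripper_width: 0.598
[((np.float64(151.8), np.float64(222.5), 30, 6, 8), array([0.8293, 0.1935])), ((np.float64(298.8), np.float64(245.5), 35, 8, 6), array([0.4849, 0.1074])), ((np.float64(326.1), np.float64(309.5), 153, 10, 28), array([0.3823, 0.2264]))]
(np.float64(249.50383411562368), np.float64(202.0387055007468))
t 16.3 pos [0.6106 0.2296 0.1324] tool cm [-0.84 -0.08  1.24] turn [ 0.  -0.  -0.1] grip mm 52.2 F [-0.3  0.3 -0. ]
```

View pics/w4.png

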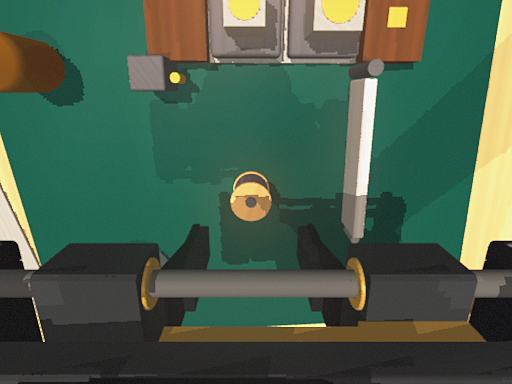

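```bash
python3 -m jog '[[-0.84,-0.1,3,0,0,0],[0,0,3,0,0,0],[0,0,3,0,0,0],[0,0,0,0,0,0],[0,0,0,0,0,0]]'| tail -1
python3 g.py w .612 .238 .012
python3 -m jog '[[0,0,0,0,0,0],[0,0,1.5,0,0,0],[0,0,1.5,0,0,0],[0,0,0,0,0,0],[0,0,0,0,0,0]]'| tail -1
python3 g.py w .612 .238 .012
python3 -m jog '[[0,0,0,0,0,0],[0,0,0,0,0,0],[0,0,0,0,0,0],[0,0,0,0,0,0],[0,0,0,0,0,0]]' 2 | tail -1
python3 g.py w .555 -.303 .13
```

```text
gripper_width: 0.599
t 16.7 pos [0.6116 0.2372 0.041 ] tool cm [-0.09 -0.04  2.9 ] turn [ 0.16 -0.16 -0.11] grip mm 52.1 F [0.5 0.2 0.8]
gripper_width: 0.595
t 17.1 pos [0.613  0.2393 0.0138] tool cm [0.14 0.09 0.18] turn [-0.11  0.05 -0.03] grip mm 51.8 F [ 0.3 -0.3  0.1]
gripper_width: 0.406
t 17.6 pos [0.6127 0.2396 0.0133] tool cm [ 54.5    2.44 -11.72] turn [-0.09  0.05 -0.  ] grip mm 35.3 F [-0.5  0.5  3.3]
```

```bash
python3 -m jog '[[0,0,-2,0,0,0],[0,0,-3.2,0,0,0],[0,0,-3.3,0,0,0],[0,0,-3.3,0,0,0],[3.3,0.2,0,0,0,0]]' | tail -1
python3 -m jog '[[3.9,0.2,0,0,0,0],[3.9,0.2,0,0,0,0],[3.9,0.2,0,0,0,0],[3.9,0.2,0,0,0,0],[3.9,0.2,0,0,0,0]]' | tail -1
python3 -m jog '[[3.9,0.2,0,0,0,0],[3.9,0.2,0,0,0,0],[3.9,0.2,0,0,0,0],[3.9,0.2,0,0,0,0],[3.9,0.2,0,0,0,0]]' | tail -1
python3 -m jog '[[3.9,0.2,0,0,0,0],[3.9,0.2,0,0,0,0],[4.1,0,0,0,0,0],[0.3,0,0,0,0,0],[0,0,0,0,0,0]]' | tail -1
python3 g.py w .555 -.303 .021
```

```text
gripper_width: 0.408
gripper_width: 0.405
gripper_width: 0.407
gripper_width: 0.404
t 19.2 pos [ 0.5518 -0.3054  0.1293] tool cm [-0.26 -0.31 10.83] turn [ 0.05  0.02 -0.28] grip mm 35.1 F [-0.2 -0.1  0.1]
```

```bash
python3 -m jog '[[-0.3,-0.2,3,0,0,0],[0,0,3.3,0,0,0],[0,0,3,0,0,0],[0,0,1.2,0,0,0],[0,0,0,0,0,0]]' | tail -1
python3 -m jog '[[0,0,0,0,0,0],[0,0,0,0,0,0],[0,0,0,0,0,0],[0,0,0,0,0,0],[0,0,0,0,0,0]]' | tail -1
python3 g.py w .555 -.303 .021
python3 -m jog '[[0,0,0,0,0,0],[0,0,0,0,0,0],[0,0,0,0,0,0],[0,0,-1,0,0,0],[0,0,-3,0,0,0]]' 5.2| tail -1
python3 -m jog '[[0,0,-3,0,0,0],[0,0,-3.5,0,0,0],[-3.8,-0.4,0,0,0,0],[-3.8,-0.4,0,0,0,0],[-3.8,-0.4,0,0,0,0]]' 3.2| tail -1
python3 -m jog '[[0,0,0,0,0,0],[0,0,0,0,0,0],[0,0,0,0,0,0],[0,0,0,0,0,0],[0,0,0,0,0,0]]' | tail -1
python3 - <<'E'
from m import *
t=capture('top')
crop(t,'t5',170,120,430,250,3)
for b in blobs(t,(170,140,310,245),(15,80,130),(35,255,255),4): print(b)
E
python3 g.py t 32 -64 120
```

```text
gripper_width: 0.406
gripper_width: 0.405
t 20.1 pos [ 0.5556 -0.3004  0.0263] tool cm [0.26 0.04 0.53] turn [-0.12 -0.02 -0.02] grip mm 35.3 F [-0.5 -0.5 -0.1]
gripper_width: 0.589
gripper_width: 0.382
gripper_width: 0.368
(np.float64(228.4), np.float64(171.2), 5, 2, 3)
(np.float64(240.8), np.float64(188.1), 40, 7, 7)
(np.float64(239.5), np.float64(208.4), 52, 8, 8)
(np.float64(238.5), np.float64(226.8), 13, 4, 4)
(np.float64(258.8), np.float64(228.1), 27, 6, 5)
t 21.4 pos [ 0.5736 -0.1884  0.13  ] tool cm [-15.05  -1.61   1.  ] turn [ 0.01 -0.   -0.12] grip mm 32.1 F [0.6 0.2 0.5]
```

View pics/t5.png

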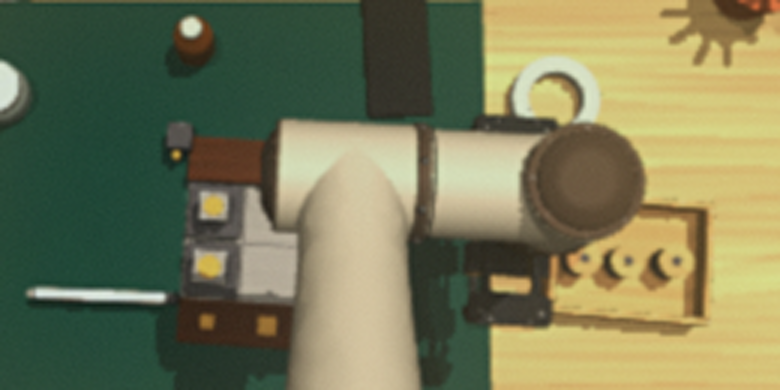

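```bash
python3 -m jog '[[-3.8,-0.4,0,0,0,0],[-3.8,-0.4,0,0,0,0],[-3.8,-0.4,0,0,0,0],[-3.6,-0.4,0,0,0,0],[0,0,0,0,0,0]]' | tail -1
python3 g.py t 32 -64 31
python3 - <<'E'
from m import *
w=capture('wrist');cv2.imwrite('pics/w5.png',w['frame'][:,:,::-1]);print(proj(w,(.599,-.0395,.064)))
E
```

```text
gripper_width: 0.365
t 21.8 pos [ 0.6005 -0.0344  0.1301] tool cm [0.5  0.12 9.91] turn [-0.09  0.04  0.23] grip mm 31.8 F [-0.5 -0.1  0.6]
(np.float64(252.06890734948502), np.float64(196.74850566594824))
```

View pics/w5.png

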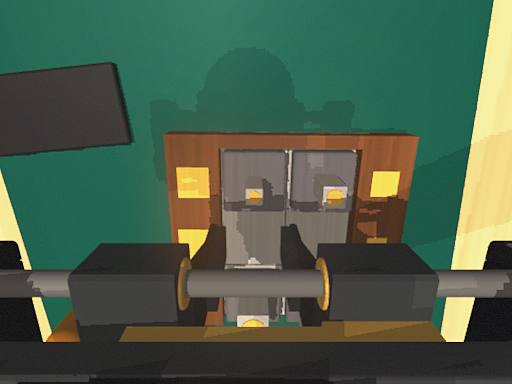

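```bash
python3 -m jog '[[0.5,0.1,3,0,0,0],[0,0,3,0,0,0],[0,0,2.5,0,0,0],[0,0,0,0,0,0],[0,0,0,0,0,0]]' | tail -1
python3 g.py t 32 -64 31
python3 -m jog '[[0,0,0,0,0,0],[0,0,1,0,0,0],[0,0,0,0,0,0],[0,0,0,0,0,0],[0,0,0,0,0,0]]' | tail -1
python3 g.py t 32 -64 31
```

```text
gripper_width: 0.367
t 22.2 pos [ 0.5969 -0.045   0.0441] tool cm [-0.59 -0.2   1.31] turn [ 0.19 -0.07 -0.11] grip mm 31.9 F [0.3 0.1 1.4]
gripper_width: 0.367
t 22.7 pos [ 0.5981 -0.0434  0.0357] tool cm [-0.42 -0.08  0.47] turn [-0.06  0.01 -0.02] grip mm 32.0 F [ 0.5  0.3 -0.3]
```

```bash
python3 -m jog '[[-0.4,-0.1,0.4,0,0,0],[0,0,0,0,0,0],[0,0,0,0,0,0],[0,0,0,0,0,0],[0,0,0,0,0,0]]' | tail -1
python3 g.py t 32 -64 31
python3 -m jog '[[0,0,0,0,0,0],[0,0,0,0,0,0],[0,0,0,0,0,0],[0,0,0,0,0,0],[0,0,0,0,0,0]]' 1 | tail -1
python3 g.py t 32 0 31
```

```text
gripper_width: 0.368
t 23.1 pos [ 0.5991 -0.0394  0.0311] tool cm [-0.02 -0.01  0.01] turn [-0.   -0.   -0.02] grip mm 32.0 F [ 0.8 -0.1  0.3]
gripper_width: 0.154
t 23.5 pos [ 0.5993 -0.0395  0.0311] tool cm [-6.43  0.01  0.01] turn [-0.03  0.   -0.03] grip mm 13.4 F [0.7 0.3 1.1]
```

```bash
python3 -m jog '[[0,0,0.1,0,0,0],[0,0,0,0,0,0],[0,0,0,0,0,0],[0,0,0,0,0,0],[0,0,0,0,0,0]]' 
python3 g.py t 32 0 31
```

```text
time_s: 23.92
tcp_pos: [0.5993, -0.0395, 0.0311]
ee_rot: [[-0.061, -0.998, 0.001], [-0.998, 0.061, -0.0], [0.0, -0.001, -1.0]]
wrist_force: [-0.5, 1.4, 4.3]
gripper_width: 0.156
t 23.9 pos [ 0.5993 -0.0395  0.0311] tool cm [-6.43  0.01  0.01] turn [-0.04 -0.01 -0.01] grip mm 13.6 F [-0.5  1.4  4.3]
```

```bash
python3 -m jog '[[-1.0,0,0.1,0,0,0],[-1.6,0,0,0,0,0],[-1.6,0,0,0,0,0],[-1.6,0,0,0,0,0],[-0.6,0,0,0,0,0]]' 
python3 g.py t 32 0 31
python3 -m jog '[[0,0,0,0,0,0],[0,0,0,0,0,0],[0,0,0,0,0,0],[0,0,0,0,0,0],[0,0,0,0,0,0]]' |tail -1
python3 g.py t 32 0 31
```

```text
time_s: 24.33
tcp_pos: [0.6044, 0.0248, 0.0311]
ee_rot: [[-0.059, -0.998, 0.003], [-0.998, 0.059, -0.001], [0.001, -0.003, -1.0]]
wrist_force: [0.8, -5.6, 6.9]
gripper_width: 0.158
t 24.3 pos [0.6044 0.0248 0.0311] tool cm [0.02 0.13 0.01] turn [-0.17 -0.06  0.11] grip mm 13.7 F [ 0.8 -5.6  6.9]
gripper_width: 0.153
t 24.8 pos [0.6045 0.0254 0.0311] tool cm [0.09 0.14 0.01] turn [-0.22  0.07  0.05] grip mm 13.3 F [-1.3  3.2  7.9]
```

```bash
python3 -m jog '[[0.05,1.0,0,0,0,0],[0.05,1.6,0,0,0,0],[0,1.6,0,0,0,0],[0,1.6,0,0,0,0],[0,0.7,0,0,0,0]]' | tail -2
python3 -m jog '[[0,0,0,0,0,0],[0,0,0,0,0,0],[0,0,0,0,0,0],[0,0,0,0,0,0],[0,0,0,0,0,0]]' |tail -2
python3 g.py t -32 0 31
```

```text
wrist_force: [3.8, 0.4, 5.1]
gripper_width: 0.157
wrist_force: [-3.0, 2.8, 12.0]
gripper_width: 0.158
t 25.6 pos [0.5389 0.0281 0.0311] tool cm [-0.04 -0.03  0.01] turn [-0.12  0.05  0.04] grip mm 13.8 F [-3.   2.8 12. ]
```

```bash
python3 -m jog '[[0,0,0,0,0,0],[0,0,0,0,0,0],[0,0,-1.5,0,0,0],[0,0,-3,0,0,0],[0,0,-3,0,0,0]]' 3 | tail -2
python3 -m jog '[[-3.2,-3.2,0,0,0,0],[-3.2,-3.2,0,0,0,0],[0,0,0,0,0,0],[0,0,0,0,0,0],[0,0,0,0,0,0]]' 4.8 |tail -2
python3 g.py t 32 64 31
python3 - <<'E'
from m import *
w=capture('wrist');cv2.imwrite('pics/w6.png',w['frame'][:,:,::-1]);print(proj(w,(.6068,.0882,.064)))
E
```

```text
wrist_force: [1.6, -0.4, -0.8]
gripper_width: 0.337
wrist_force: [-0.6, 0.1, 0.2]
gripper_width: 0.542
t 26.4 pos [0.5993 0.0823 0.1027] tool cm [-0.68 -0.75  7.17] turn [ 0.17 -0.06 -0.04] grip mm 47.2 F [-0.6  0.1  0.2]
(np.float64(240.07453486420076), np.float64(224.604325145656))
```

View pics/w6.png

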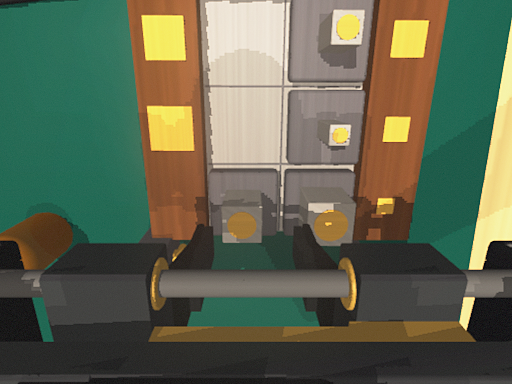

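```bash
python3 -m jog '[[-0.6,-0.6,0,0,0,0],[0,0,2.5,0,0,0],[0,0,2.3,0,0,0],[0,0,0,0,0,0],[0,0,0,0,0,0]]' |tail -2
python3 g.py t 32 64 31
```

```text
wrist_force: [0.8, -1.1, 1.1]
gripper_width: 0.552
t 26.9 pos [0.606  0.0875 0.0552] tool cm [-0.11 -0.1   2.42] turn [ 0.15 -0.09 -0.04] grip mm 48.0 F [ 0.8 -1.1  1.1]
```

```bash
python3 -m jog '[[0,0,0,0,0,0],[0,0,2.1,0,0,0],[0,0,0,0,0,0],[0,0,0,0,0,0],[0,0,0,0,0,0]]' |tail -2
python3 g.py t 32 64 31
```

```text
wrist_force: [0.2, -0.6, 0.5]
gripper_width: 0.55
t 27.3 pos [0.6076 0.0883 0.0365] tool cm [-0.02  0.06  0.55] turn [-0.11  0.03 -0.  ] grip mm 47.9 F [ 0.2 -0.6  0.5]
```

```bash
python3 -m jog '[[0,0,0.5,0,0,0],[0,0,0,0,0,0],[0,0,0,0,0,0],[0,0,0,0,0,0],[0,0,0,0,0,0]]' |tail -2
python3 -m jog '[[0,0,0,0,0,0],[0,0,0,0,0,0],[0,0,0,0,0,0],[0,0,0,0,0,0],[0,0,0.2,0,0,0]]' 2 |tail -2
python3 g.py t 32 -64 31
```

```text
wrist_force: [0.4, 0.0, 0.2]
gripper_width: 0.552
wrist_force: [-8.2, 2.1, 21.9]
gripper_width: 0.331
t 28.1 pos [0.607  0.0882 0.03  ] tool cm [ 1.277e+01  1.000e-02 -9.000e-02] turn [-0.01 -0.04  0.02] grip mm 28.8 F [-8.2  2.1 21.9]
```

```bash
python3 -m jog '[[1.0,0,-0.05,0,0,0],[1.6,0,0,0,0,0],[1.6,0,0,0,0,0],[1.6,0,0,0,0,0],[1.6,0,0,0,0,0]]' |tail -2
python3 g.py t 32 -64 31
python3 -m jog '[[1.6,0,0,0,0,0],[1.6,0,0,0,0,0],[1.4,0,0,0,0,0],[0.8,0,0,0,0,0],[0,0,0,0,0,0]]' |tail -2
python3 -m jog '[[0,0,0,0,0,0],[0,0,0,0,0,0],[0,0,0,0,0,0],[0,0,0,0,0,0],[0,0,0,0,0,0]]' |tail -2
python3 g.py t 32 -64 31
```

```text
wrist_force: [1.0, 2.3, 6.7]
gripper_width: 0.33
t 28.6 pos [0.6042 0.0143 0.0302] tool cm [ 5.37  0.17 -0.09] turn [-0.28  0.1   0.01] grip mm 28.7 F [1.  2.3 6.7]
wrist_force: [1.4, -3.4, 6.0]
gripper_width: 0.331
wrist_force: [1.6, -3.9, 6.5]
gripper_width: 0.33
t 29.4 pos [ 0.6004 -0.0413  0.0301] tool cm [-0.2   0.13 -0.09] turn [-0.19 -0.07  0.01] grip mm 28.7 F [ 1.6 -3.9  6.5]
```

```bash
python3 -m jog '[[-0.2,0.12,0,0,0,0],[0,0,0,0,0,0],[0,0,0,0,0,0],[0,0,0,0,0,0],[0,0,0,0,0,0]]' |tail -2
python3 g.py t 32 -64 31
python3 -m jog '[[0,0,0,0,0,0],[0,0,0,0,0,0],[0,0,0,0,0,0],[0,0,-3,0,0,0],[0,0,-3,0,0,0]]' 4.5|tail -2
python3 -m jog '[[0,0,-1.5,0,0,0],[-3.2,1.6,0,0,0,0],[-3.2,1.6,0,0,0,0],[-3.2,1.6,0,0,0,0],[-3.2,1.6,0,0,0,0]]' 5.4|tail -2
python3 -m jog '[[0,0,0,0,0,0],[0,0,0,0,0,0],[0,0,0,0,0,0],[0,0,0,0,0,0],[0,0,0,0,0,0]]' |tail -2
python3 g.py t -32 64 31
python3 - <<'E'
from m import *
w=capture('wrist');cv2.imwrite('pics/w7.png',w['frame'][:,:,::-1])
E
```

```text
wrist_force: [2.6, -2.4, 5.2]
gripper_width: 0.328
t 29.8 pos [ 0.5995 -0.039   0.0301] tool cm [ 0.03  0.02 -0.09] turn [-0.21 -0.05  0.01] grip mm 28.6 F [ 2.6 -2.4  5.2]
wrist_force: [1.5, 0.3, 1.3]
gripper_width: 0.507
wrist_force: [0.5, 0.2, -0.6]
gripper_width: 0.616
wrist_force: [0.3, -0.3, 0.6]
gripper_width: 0.62
t 31.1 pos [0.542  0.0931 0.1033] tool cm [ 0.06 -0.12  7.23] turn [ 0.03 -0.02 -0.13] grip mm 53.9 F [ 0.3 -0.3  0.6]
```

View pics/w7.png

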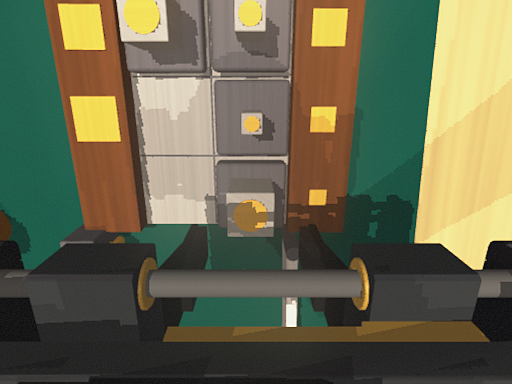

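```bash
python3 -m jog '[[0.05,-0.1,2,0,0,0],[0,0,2.5,0,0,0],[0,0,0,0,0,0],[0,0,0,0,0,0],[0,0,0,0,0,0]]' |tail -2
python3 g.py t -32 64 31
python3 -m jog '[[0,0,0,0,0,0],[0,0,2.1,0,0,0],[0,0,0,0,0,0],[0,0,0,0,0,0],[0,0,0,0,0,0]]' |tail -2
python3 g.py t -32 64 31
```

```text
wrist_force: [-0.4, -0.4, 0.7]
gripper_width: 0.62
t 31.5 pos [0.5436 0.0933 0.0593] tool cm [0.1  0.05 2.83] turn [-0.06  0.   -0.04] grip mm 53.9 F [-0.4 -0.4  0.7]
wrist_force: [0.2, 0.6, 0.2]
gripper_width: 0.625
t 31.9 pos [0.5434 0.0938 0.0386] tool cm [0.14 0.02 0.76] turn [-0.08  0.02 -0.  ] grip mm 54.4 F [0.2 0.6 0.2]
```

```bash
python3 -m jog '[[0.14,0,0.8,0,0,0],[0,0,0,0,0,0],[0,0,0,0,0,0],[0,0,0,0,0,0],[0,0,0,0,0,0]]' |tail -2
python3 -m jog '[[0,0,0,0,0,0],[0,0,0,0,0,0],[0,0,0,0,0,0],[0,0,0,0,0,0],[0,0,0.1,0,0,0]]' 2.6 |tail -2
python3 g.py t 32 64 31
```

```text
wrist_force: [0.0, -0.7, 0.2]
gripper_width: 0.624
wrist_force: [-3.8, 1.6, 14.1]
gripper_width: 0.386
t 32.8 pos [0.543  0.0923 0.0296] tool cm [-0.01 -6.41 -0.14] turn [-0.03 -0.01  0.01] grip mm 33.6 F [-3.8  1.6 14.1]
```

```bash
python3 -m jog '[[0,-1,0,0,0,0],[0,-1.6,0,0,0,0],[0,-1.6,0,0,0,0],[0,-1.5,0,0,0,0],[0,-0.7,0,0,0,0]]' |tail -2
python3 -m jog '[[0,0,0,0,0,0],[0,0,0,0,0,0],[0,0,0,0,0,0],[0,0,0,0,0,0],[0,0,0,0,0,0]]' |tail -2
python3 g.py t 32 0 31
```

```text
wrist_force: [-7.6, 1.9, 11.7]
gripper_width: 0.388
wrist_force: [1.7, -3.0, 5.5]
gripper_width: 0.388
t 33.6 pos [0.608  0.0881 0.0297] tool cm [ 6.36  0.11 -0.13] turn [-0.18  0.01  0.02] grip mm 33.8 F [ 1.7 -3.   5.5]
```

```bash
python3 -m jog '[[1,0.1,0,0,0,0],[1.6,0,0,0,0,0],[1.6,0,0,0,0,0],[1.5,0,0,0,0,0],[0.6,0,0,0,0,0]]' |tail -2
python3 -m jog '[[0,0,0,0,0,0],[0,0,0,0,0,0],[0,0,0,0,0,0],[0,0,0,0,0,0],[0,0,0,0,0,0]]' |tail -2
python3 g.py t 32 0 31
```

```text
wrist_force: [0.4, 4.2, 5.6]
gripper_width: 0.391
wrist_force: [2.2, -4.4, 6.2]
gripper_width: 0.388
t 34.4 pos [0.6028 0.0251 0.0297] tool cm [ 0.04 -0.03 -0.13] turn [-0.15 -0.01  0.01] grip mm 33.7 F [ 2.2 -4.4  6.2]
```

```bash
python3 -m jog '[[0,0,0,0,0,0],[0,0,0,0,0,0],[0,0,0,0,0,0],[0,0,-3,0,0,0],[0,0,-3,0,0,0]]' 4.8|tail -2
python3 -m jog '[[0,0,-1,0,0,0],[0,3.2,0,0,0,0],[0,3.2,0,0,0,0],[0,0,0,0,0,0],[0,0,0,0,0,0]]' 3|tail -2
python3 g.py t -32 0 31
python3 -m jog '[[0,0,2,0,0,0],[0,0,2.5,0,0,0],[0,0,0,0,0,0],[0,0,0,0,0,0],[0,0,0,0,0,0]]' |tail -2
python3 g.py t -32 0 31
```

```text
wrist_force: [0.8, -0.1, 0.1]
gripper_width: 0.543
wrist_force: [0.3, 0.2, -0.4]
gripper_width: 0.361
t 35.3 pos [0.5358 0.0294 0.0983] tool cm [ 0.06 -0.36  6.72] turn [ 0.1  -0.01  0.02] grip mm 31.4 F [ 0.3  0.2 -0.4]
wrist_force: [0.2, -0.6, 0.4]
gripper_width: 0.343
t 35.7 pos [0.539  0.0296 0.0541] tool cm [ 0.1  -0.02  2.31] turn [-0.06 -0.    0.  ] grip mm 29.8 F [ 0.2 -0.6  0.4]
```

```bash
python3 -m jog '[[0.1,0,1.5,0,0,0],[0,0,0.5,0,0,0],[0,0,0,0,0,0],[0,0,0,0,0,0],[0,0,0,0,0,0]]' |tail -2
python3 g.py t -32 0 31
python3 -m jog '[[0,0,0.3,0,0,0],[0,0,0,0,0,0],[0,0,0,0,0,0],[0,0,0,0,0,0],[0,0,0,0,0,0]]' |tail -1
python3 -m jog '[[0,0,0,0,0,0],[0,0,0,0,0,0],[0,0,0,0,0,0],[0,0,0,0,0,0],[0,0,0.15,0,0,0]]' 0.8 |tail -2
python3 g.py t -32 64 31
```

```text
wrist_force: [-0.8, -0.1, -0.0]
gripper_width: 0.349
t 36.1 pos [0.5385 0.0286 0.0345] tool cm [-0.   -0.07  0.35] turn [-0.09  0.03 -0.01] grip mm 30.3 F [-0.8 -0.1 -0. ]
gripper_width: 0.344
wrist_force: [-6.9, 0.8, 21.0]
gripper_width: 0.154
t 36.9 pos [0.5381 0.0285 0.0305] tool cm [-6.41 -0.11 -0.05] turn [-0.02 -0.03  0.03] grip mm 13.4 F [-6.9  0.8 21. ]
```

```bash
python3 -m jog '[[-1,0,-0.05,0,0,0],[-1.6,-0.05,0,0,0,0],[-1.6,0,0,0,0,0],[-1.6,0,0,0,0,0],[-0.6,0,0,0,0,0]]' |tail -2
python3 -m jog '[[0,0,0,0,0,0],[0,0,0,0,0,0],[0,0,0,0,0,0],[0,0,0,0,0,0],[0,0,0,0,0,0]]' |tail -2
python3 g.py t -32 64 31
```

```text
wrist_force: [1.0, -4.6, 7.3]
gripper_width: 0.156
wrist_force: [-2.0, 3.4, 5.3]
gripper_width: 0.158
t 37.8 pos [0.5432 0.0934 0.0306] tool cm [ 0.1   0.   -0.04] turn [-0.14  0.11  0.01] grip mm 13.7 F [-2.   3.4  5.3]
```

Correct 1 mm, release, go to the 19 mm die.

```bash
python3 -m jog '[[0.15,0,0,0,0,0],[0,0,0,0,0,0],[0,0,0,0,0,0],[0,0,0,0,0,0],[0,0,0,0,0,0]]' |tail -2
python3 g.py t -32 64 31
python3 -m jog '[[0,0,0,0,0,0],[0,0,0,0,0,0],[0,0,0,0,0,0],[0,0,-3,0,0,0],[0,0,-3,0,0,0]]' 3|tail -1
python3 -m jog '[[0,0,-1,0,0,0],[3.2,0,0,0,0,0],[3.2,0,0,0,0,0],[3.2,0,0,0,0,0],[3.2,0,0,0,0,0]]' 3.4|tail -1
python3 -m jog '[[0,0,0,0,0,0],[0,0,0,0,0,0],[0,0,0,0,0,0],[0,0,0,0,0,0],[0,0,0,0,0,0]]' |tail -1
python3 g.py t -32 -64 31
python3 - <<'E'
from m import *
w=capture('wrist');cv2.imwrite('pics/w8.png',w['frame'][:,:,::-1]);print(proj(w,(.5351,-.0355,.064)))
E
```

```text
wrist_force: [0.2, 4.0, 5.3]
gripper_width: 0.159
t 38.2 pos [0.5434 0.0918 0.0306] tool cm [-0.06  0.03 -0.04] turn [-0.17  0.11  0.  ] grip mm 13.8 F [0.2 4.  5.3]
gripper_width: 0.336
gripper_width: 0.391
gripper_width: 0.391
t 39.4 pos [ 0.5343 -0.0361  0.0994] tool cm [-0.08 -0.09  6.84] turn [ 0.01 -0.    0.06] grip mm 34.0 F [-0.9 -0.4  0.6]
(np.float64(249.009013100865), np.float64(218.97884308450458))
```

View pics/w8.png

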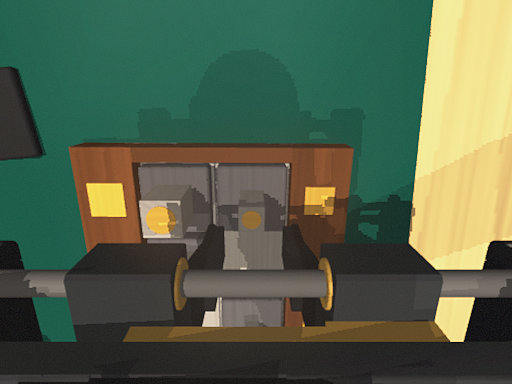

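```bash
python3 -m jog '[[-0.05,-0.1,2,0,0,0],[0,0,2.5,0,0,0],[0,0,0,0,0,0],[0,0,0,0,0,0],[0,0,0,0,0,0]]' |tail -1
python3 g.py t -32 -64 31
python3 -m jog '[[0,0,1.5,0,0,0],[0,0,0.6,0,0,0],[0,0,0,0,0,0],[0,0,0,0,0,0],[0,0,0,0,0,0]]' |tail -1
python3 g.py t -32 -64 31
```

```text
gripper_width: 0.385
t 39.9 pos [ 0.5361 -0.0361  0.0554] tool cm [-0.08  0.09  2.44] turn [-0.07 -0.01  0.05] grip mm 33.5 F [-0.1 -0.   0.6]
gripper_width: 0.395
t 40.3 pos [ 0.536  -0.0365  0.0344] tool cm [-0.11  0.07  0.34] turn [-0.09  0.01 -0.01] grip mm 34.4 F [-0.4  0.1  0.5]
```

```bash
python3 -m jog '[[-0.1,0.07,0.3,0,0,0],[0,0,0,0,0,0],[0,0,0,0,0,0],[0,0,0,0,0,0],[0,0,0,0,0,0]]' |tail -1
python3 -m jog '[[0,0,0,0,0,0],[0,0,0,0,0,0],[0,0,0,0,0,0],[0,0,0,0,0,0],[0,0,0.1,0,0,0]]' 1.2 |tail -2
python3 g.py t -32 0 31
```

```text
gripper_width: 0.386
wrist_force: [-4.4, 1.9, 14.0]
gripper_width: 0.217
t 41.1 pos [ 0.535  -0.0355  0.0306] tool cm [-6.42 -0.03 -0.04] turn [-0.02 -0.02  0.01] grip mm 18.9 F [-4.4  1.9 14. ]
```

```bash
python3 -m jog '[[-1,0,0,0,0,0],[-1.6,-0.03,0,0,0,0],[-1.6,0,0,0,0,0],[-1.6,0,0,0,0,0],[-0.6,0,0,0,0,0]]' |tail -2
python3 -m jog '[[0,0,0,0,0,0],[0,0,0,0,0,0],[0,0,0,0,0,0],[0,0,0,0,0,0],[0,0,0,0,0,0]]' |tail -2
python3 g.py t -32 0 31
```

```text
wrist_force: [1.0, -5.5, 7.0]
gripper_width: 0.218
wrist_force: [-1.9, 3.2, 5.8]
gripper_width: 0.216
t 42.0 pos [0.5399 0.0293 0.0306] tool cm [ 0.08  0.07 -0.04] turn [-0.14  0.08  0.  ] grip mm 18.8 F [-1.9  3.2  5.8]
```

```bash
python3 -m jog '[[0.08,0.07,0,0,0,0],[0,0,0,0,0,0],[0,0,0,0,0,0],[0,0,0,0,0,0],[0,0,0,0,0,0]]' |tail -1
python3 -m jog '[[0,0,0,0,0,0],[0,0,0,0,0,0],[0,0,0,0,0,0],[0,0,-3,0,0,0],[0,0,-3,0,0,0]]' 3.4|tail -1
python3 -m jog '[[0,0,-3,0,0,0],[-4,2.2,0,0,0,0],[-4,2.2,0,0,0,0],[-4,2.2,0,0,0,0],[-4,2.2,0,0,0,0]]' 0|tail -1
python3 -m jog '[[-4,0,0,0,0,0],[-1,0,0,0,0,0],[0,0,0,0,0,-7],[0,0,0,0,0,-7],[0,0,0,0,0,-7]]'|tail -1
python3 g.py w .45 .24 .1
python3 - <<'E'
from m import *
print(np.round(sense()['joints'],1))
t=capture('top');crop(t,'t9',150,110,310,245,4.5);s=capture('side');crop(s,'s9',190,160,350,320,3.7)
for b in blobs(t,(150,140,310,245),(15,80,130),(35,255,255),4): print(b,np.round(onplane(t,b[0],b[1],.064)[:2],4))
E
```

```text
gripper_width: 0.214
gripper_width: 0.383
gripper_width: 0.097
gripper_width: 0.009
t 43.6 pos [0.4694 0.2279 0.1187] tool cm [-1.75  1.47  1.87] turn [ 0.11 -0.07 21.35] grip mm 0.8 F [ 1.2 -0.  -0.4]
[ 43.7  18.1 -22.1  -0.  -49.9 -25.9]
(np.float64(262.0), np.float64(174.0), 120, 11, 11) [0.6527 0.0208]
(np.float64(228.4), np.float64(171.2), 5, 2, 3) [0.6615 0.1271]
(np.float64(281.5), np.float64(175.2), 93, 10, 10) [ 0.6489 -0.0407]
(np.float64(260.7), np.float64(189.8), 53, 8, 9) [0.6024 0.0249]
(np.float64(281.2), np.float64(191.0), 41, 7, 7) [ 0.5987 -0.0394]
(np.float64(239.6), np.float64(208.9), 11, 4, 3) [0.5423 0.0908]
(np.float64(259.9), np.float64(210.0), 22, 6, 5) [0.5389 0.0274]
(np.float64(238.5), np.float64(226.8), 27, 6, 6) [0.4866 0.0939]
(np.float64(258.6), np.float64(228.0), 45, 8, 7) [0.483  0.0314]
(np.float64(278.4), np.float64(229.4), 66, 8, 9) [ 0.4788 -0.0299]
```

View pics/t9.png

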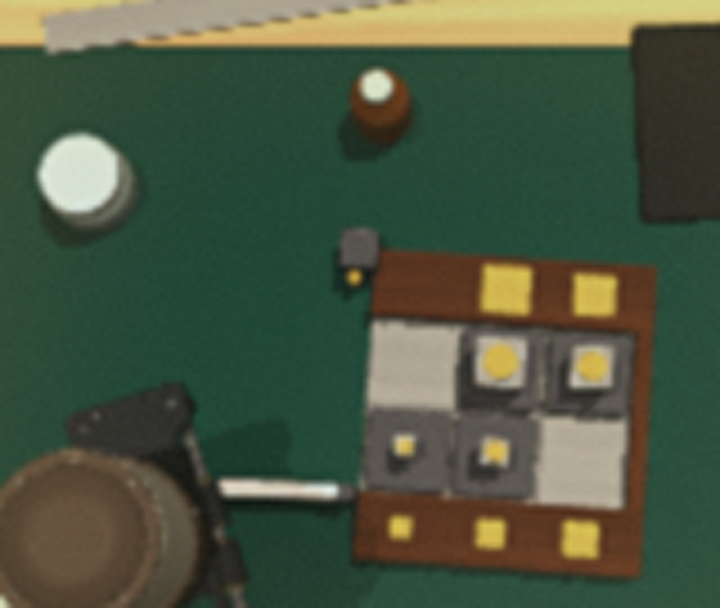

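View pics/s9.png

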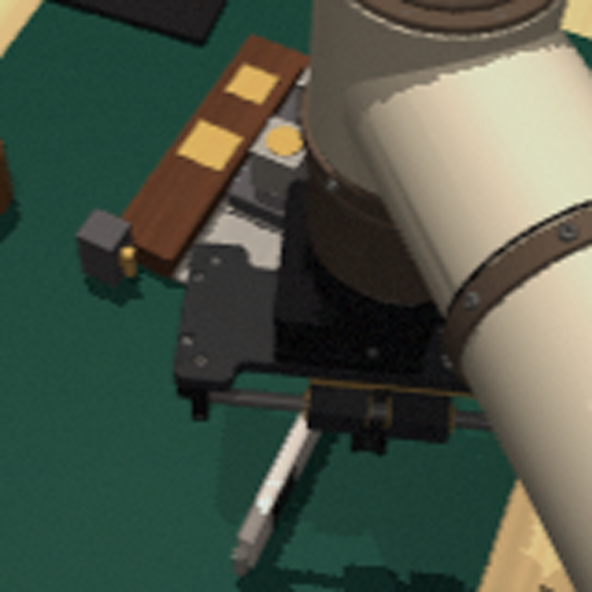

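Run:
```python
from g import *
t=capture('top')
a=onplane(t,170+45/5,140+388/5,.044);b=onplane(t,170+275/5,140+396/5,.044)
def T(p): q=p-O;return np.round([q@ex*1000,q@ey*1000],1)
print(T(a),T(b)); d=T(a)-T(b);th=np.degrees(np.arctan2(d[1],d[0]));print(th,np.hypot(*(T(a)-[-66,103])))
for k in (th,):
    k=np.radians(k);xd=np.array([np.cos(k),np.sin(k)]);n=np.array([-xd[1],xd[0]])
    for g in (17,30,45):
        p=np.array([-66,103])+105*xd+n*g;print(g,p,tray(p[0]/1000,p[1]/1000)[:2])
for px in((310,105),): print(T(onplane(t,170+278/5,140+105/5,.046)),T(onplane(t,170+320/5,140+150/5,.046)))
```

```text
[-70.9 253.3] [-66.8 107.3]
91.60856831332187 150.37985237391345
17 [-85.94076895 207.48141334] [0.49798739 0.2389124 ]
30 [-98.93564601 207.11648871] [0.48499501 0.23933825]
45 [-113.92973494  206.69542183] [0.47000381 0.23982963]
[119.6 118.7] [92.  89.6]
```

```bash
python3 -m jog '[[0,0,0,0,0,-7],[0,0,0,0,0,-7],[0,0,0,0,0,-7],[0,0,0,0,0,-7],[0,0,0,0,0,-7]]'|tail -1
python3 -m jog '[[0,0,0,0,0,-7],[0,0,0,0,0,-7],[0,0,0,0,0,-7],[0,0,0,0,0,-7],[0,0,0,0,0,-7]]'|tail -1
python3 -m jog '[[0,0,0,0,0,0],[0,0,0,0,0,0],[0,0,0,0,0,0],[0,0,0,0,0,0],[0,0,0,0,0,0]]'
python3 g.py w .47 .24 .016
```

```text
gripper_width: 0.006
gripper_width: 0.005
time_s: 45.05
tcp_pos: [0.47, 0.228, 0.1195]
ee_rot: [[0.999, -0.046, -0.0], [-0.046, -0.999, -0.0], [-0.0, 0.0, -1.0]]
wrist_force: [-0.5, -0.1, 0.5]
gripper_width: 0.004
t 45.0 pos [0.47   0.228  0.1195] tool cm [-0.05 -1.2  10.35] turn [1.000e-02 0.000e+00 9.087e+01] grip mm 0.3 F [-0.5 -0.1  0.5]
```

```bash
python3 -m jog '[[-0.3,-1.2,2,0,0,0],[0,0,3,0,0,0],[0,0,3,0,0,0],[0,0,1.5,0,0,0],[0,0,0,0,0,0]]'|tail -1
python3 -m jog '[[0,0,0,0,0,0],[0,0,0,0,0,0],[0,0,0,0,0,0],[0,0,0,0,0,0],[0,0,0,0,0,0]]'|tail -1
python3 g.py w .47 .24 .016
```

```text
gripper_width: 0.009
gripper_width: 0.005
t 45.9 pos [0.468  0.2408 0.0257] tool cm [0.2  0.07 0.97] turn [-0.15  0.   90.97] grip mm 0.5 F [-0.8 -0.9  0.8]
```

```bash
python3 -m jog '[[0,0,0.8,0,0,0],[0.6,0,0,0,0,0],[0.6,0,0,0,0,0],[0.6,0,0,0,0,0],[0.4,0,0,0,0,0]]'|tail -2
python3 -m jog '[[0.2,0,0,0,0,0],[0.2,0,0,0,0,0],[0,0,0,0,0,0],[0,0,0,0,0,0],[0,0,0,0,0,0]]'|tail -2
python3 g.py w .498 .239 .016
python3 - <<'E'
from m import *
w=capture('wrist');cv2.imwrite('pics/w10.png',w['frame'][:,:,::-1])
E
```

```text
wrist_force: [0.3, 0.1, -0.5]
gripper_width: 0.007
wrist_force: [-0.8, 0.4, 0.0]
gripper_width: 0.002
t 46.7 pos [0.4933 0.2391 0.0166] tool cm [ 0.47 -0.02  0.06] turn [1.000e-02 0.000e+00 9.098e+01] grip mm 0.2 F [-0.8  0.4  0. ]
```

View pics/w10.png

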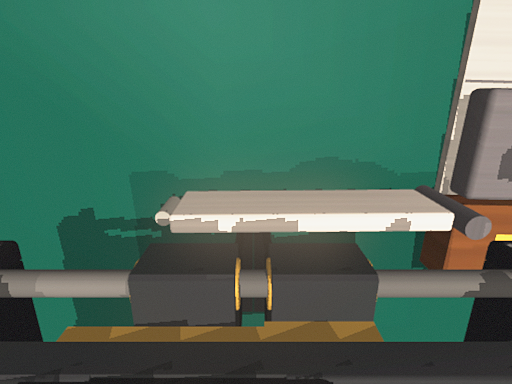

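```bash
cat > d.py <<'E'
from g import *
s=sense();R=np.array(s['ee_rot']);H=tray(-.066,.103)
r=R.T@(s['tcp_pos']-H)*1000
th=np.degrees(np.arctan2(R[:,0]@ex,-R[:,0]@ey))
q=s['tcp_pos']-H
print('t %.1f yaw %.1f rel tool x,y mm'%(s['time_s'],th),np.round(r[:2],1),'z',round(s['tcp_pos'][2]*1000,1),'Ftool',np.round(R.T@s['wrist_force'],1))
E
python3 -m jog '[[0.3,0,0,0,0,0],[0.55,-0.08,0,0,0,3],[0.55,-0.08,0,0,0,3],[0.55,-0.08,0,0,0,3],[0.55,-0.08,0,0,0,3]]'|tail -2
python3 d.py
python3 -m jog '[[0.55,-0.08,0,0,0,3],[0.55,-0.08,0,0,0,3],[0.55,-0.08,0,0,0,3],[0.55,-0.08,0,0,0,3],[0.55,-0.08,0,0,0,3]]'|tail -2
python3 d.py
```

```text
wrist_force: [-0.2, 0.5, 0.0]
gripper_width: 0.005
t 47.2 yaw 78.8 rel tool x,y mm [ -19.7 -104.7] z 16.6 Ftool [-0.3 -0.4 -0. ]
wrist_force: [0.4, -0.3, -0.2]
gripper_width: 0.005
t 47.6 yaw 63.8 rel tool x,y mm [ -19.6 -104.3] z 16.5 Ftool [0.5 0.1 0.2]
```

```bash
python3 -m jog '[[0.55,-0.08,0,0,0,3],[0.55,-0.08,0,0,0,3],[0.55,-0.08,0,0,0,3],[0.55,-0.08,0,0,0,3],[0.55,-0.08,0,0,0,3]]'|tail -2
python3 -m jog '[[0.55,-0.08,0,0,0,3],[0.55,-0.08,0,0,0,3],[0.55,-0.08,0,0,0,3],[0.55,-0.08,0,0,0,3],[0.55,-0.08,0,0,0,3]]'|tail -2
python3 d.py
python3 -m jog '[[0.55,-0.08,0,0,0,3],[0.55,-0.08,0,0,0,3],[0.55,-0.08,0,0,0,3],[0.55,-0.08,0,0,0,3],[0.55,-0.08,0,0,0,3]]'|tail -2
python3 d.py
python3 - <<'E'
from m import *
w=capture('wrist');cv2.imwrite('pics/w11.png',w['frame'][:,:,::-1])
E
```

```text
wrist_force: [-0.1, 1.0, -1.0]
gripper_width: 0.007
wrist_force: [0.4, 0.8, 0.6]
gripper_width: 0.004
t 48.4 yaw 33.8 rel tool x,y mm [ -19.2 -103.7] z 16.6 Ftool [-0.5 -0.7 -0.6]
wrist_force: [-0.0, 1.0, 1.0]
gripper_width: 0.002
t 48.9 yaw 18.8 rel tool x,y mm [ -18.9 -103.5] z 16.6 Ftool [-1.  -0.3 -1. ]
```

View pics/w11.png

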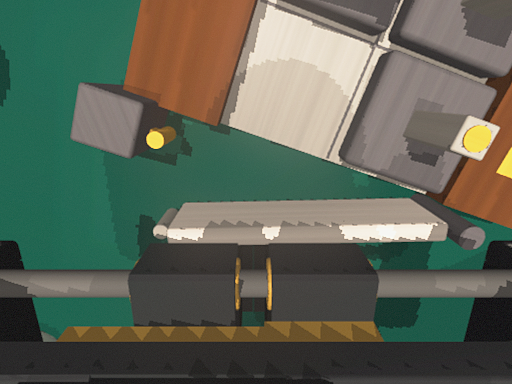

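```bash
python3 -m jog '[[0.55,-0.08,0,0,0,3],[0.55,-0.08,0,0,0,3],[0.55,-0.08,0,0,0,3],[0.4,-0.08,0,0,0,2],[0,0,0,0,0,0]]'|tail -2
python3 d.py
python3 -m jog '[[0.4,-0.06,0,0,0,2],[0.4,-0.06,0,0,0,2],[0.4,-0.06,0,0,0,2],[0.4,-0.03,0,0,0,1.8],[0,0,0,0,0,0]]'|tail -2
python3 d.py
```

```text
wrist_force: [-0.2, 0.8, 0.0]
gripper_width: 0.006
t 49.3 yaw 8.0 rel tool x,y mm [ -17.6 -103.2] z 16.5 Ftool [-0.8  0.2 -0. ]
wrist_force: [0.3, 0.2, -0.4]
gripper_width: 0.004
t 49.7 yaw 0.2 rel tool x,y mm [ -16.2 -103.1] z 16.6 Ftool [-0.2 -0.3  0.4]
```

```bash
python3 - <<'E'
from m import *
w=capture('wrist');cv2.imwrite('pics/w12.png',w['frame'][:,:,::-1])
E
python3 -m jog '[[0.1,0,0,0,0,0],[0.1,0,0,0,0,0],[0.1,0,0,0,0,0],[0,0,0,0,0,0],[0,0,0,0,0,0]]'|tail -2
python3 d.py
```

```text
wrist_force: [-2.6, 8.9, -0.1]
gripper_width: 0.003
t 50.2 yaw 0.3 rel tool x,y mm [ -15.9 -103.3] z 16.6 Ftool [-8.8  3.1  0.2]
```

View pics/w12.png

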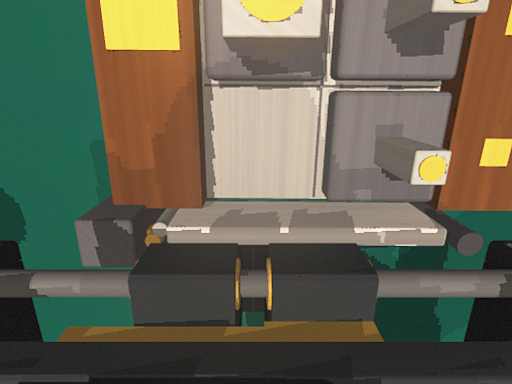

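```bash
python3 -m jog '[[0.1,0,0,0,0,0],[0.1,0,0,0,0,0],[0,0,0,0,0,0],[0,0,0,0,0,0],[0,0,0,0,0,0]]'|tail -2
python3 d.py
python3 -m jog '[[-0.5,0,0,0,0,0],[-1,0,0,0,0,0],[-2,0,0,0,0,0],[-2,0,0,0,0,0],[-2,0,0,0,0,0]]'|tail -2
python3 -m jog '[[0,0,-3,0,0,0],[0,0,-3,0,0,0],[0,0,-3,0,0,0],[0,0,-1,0,0,0],[0,0,0,0,0,0]]'|tail -2
python3 - <<'E'
from m import *
w=capture('wrist');cv2.imwrite('pics/w13.png',w['frame'][:,:,::-1])
t=capture('top');crop(t,'t13',150,110,430,250,2.8);s=capture('side');crop(s,'s13',150,140,350,320,3.5)
E
python3 d.py
```

```text
wrist_force: [-3.9, 13.6, -0.1]
gripper_width: 0.004
t 50.6 yaw 0.3 rel tool x,y mm [ -15.7 -103.4] z 16.6 Ftool [-13.4   4.6   0.2]
wrist_force: [0.6, -0.5, -0.4]
gripper_width: 0.008
wrist_force: [0.2, 0.8, -0.1]
gripper_width: 0.004
t 51.6 yaw 0.1 rel tool x,y mm [ -85.5 -101.9] z 114.9 Ftool [ 0.  -0.6  0.5]
```

View pics/w13.png

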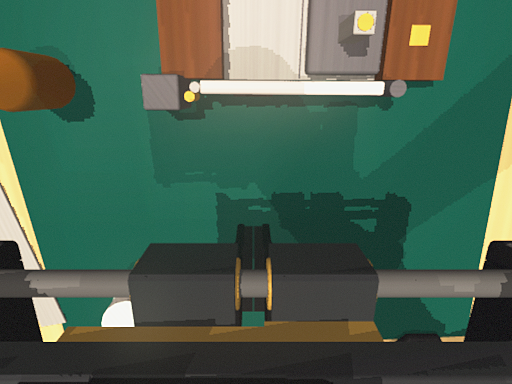

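View pics/t13.png

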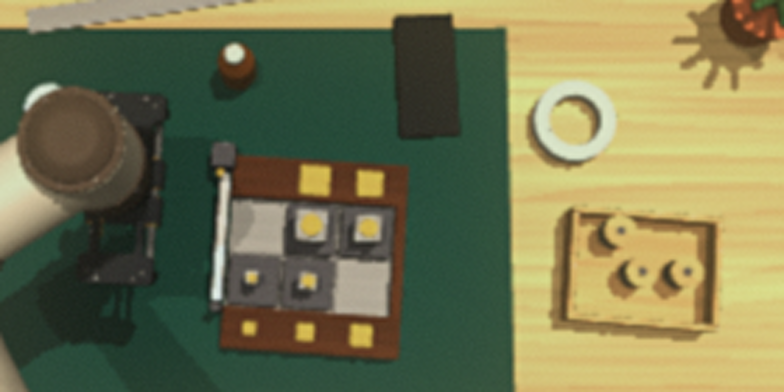

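View pics/s13.png

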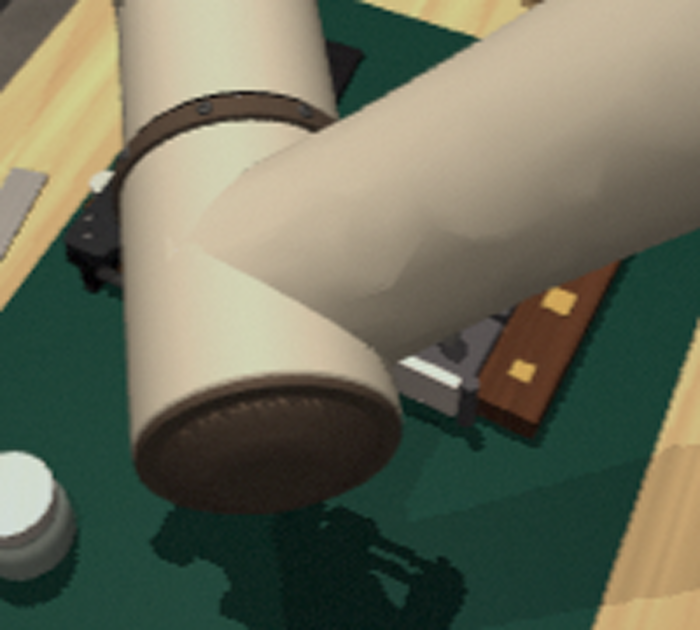

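Run:
```python
from station import finish_job
print(finish_job())
```

```text
the job is handed in; nothing more can be done
None
```

The job is done and handed in at about 52 s of the 210 s allowed; the hand-in gave no verdict.

- **Reels:** all three reels went into the wooden box. The last top picture shows one shifted a few centimetres inside the box after I set it down, while the robot was elsewhere. All three are still inside.
- **Dies:** the 24 mm die is the absent one. I slid the other four by their shanks, pressing lightly down so none was lifted. The grip openings matched the shanks: 13.4, 18.8, 28.7 and 33.7 mm for 14, 19, 29 and 34 mm. Before I touched the door, the top camera put each within 2 mm of its cell centre. The far cell by the door and the absent die's cell are empty.
- **Door:** I pushed it shut last. It stood firm against 13 N, above the catch's 4 to 6 N. Afterwards it lay parallel to the tray edge to about 0.3°, with its nose behind the roller. I judged the snap from these signs, as the catch gives no direct reading.
- **Hand-in:** the gripper was clear of everything, about 70 mm back from the door and raised. The bottle, phone and tape roll look undisturbed in the last pictures. The jar is partly hidden by the arm there, and the scissors fall outside those last views, but I did not work near them.

No check failed. The side camera's view of the dies was blocked by the arm at the end, so that last check rests on the top and wrist cameras.

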